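# Back off the sting clamp collar and lock it with its pawl

### The job

Free the leaning sting clamp: swing its red pawl clear of the ratchet teeth, then unscrew the knurled collar (counter-clockwise seen from above) by about one whole turn, until the collar's cross hole has risen level with the pawl's steel pin and lines up with it. Then swing the pawl back so that its pin sits fully home in the cross hole, and let go. Never force the collar against the pawl, and leave the other things on the bench where they are.

Things in the scene. Friction and masses are not known exactly. Their poses are not given: they have to be found in the camera images.
- head: Fixed tilted head of the grey clamp stand. Origin on the screw axis, 125 mm above the bench, at pawl level. z = screw axis, leaning 27 degrees from vertical towards the stand's front (robot side); x points uphill, away from the robot; y left, level. A plate 100 x 185 mm lies across the axis, top at z = -36 mm. Pawl pivot at x = 33, y = 60 mm, parallel to z.
- collar: Collar on a screw along head z: rises 17.5 mm per counter-clockwise turn (seen from its top), 0.15 N m friction holds it. Origin on the axis, level with its 4 steel ratchet teeth (76 mm over tips, z -5 to 5 mm, at 45, 135.. degrees from its x). At the start its frame is the head's, turned up to 0.4 rad either way; one whole turn on from the head's frame, the hole meets the pin. End stop at 2 turns.
- collar_hole (a point): Mid-depth of the collar's one cross hole (black, in the brass ring of 76 mm diameter below the teeth), facing the collar's +x, 33 mm from the axis, 17.5 mm below the collar's origin. The hole is radial, 12 mm wide, 12 mm high, 13 mm deep.
- collar_grip (a point): Grip point on the axis of the collar's knurled round aluminium knob (46 mm diameter, 45 mm long): 30 mm above the collar's origin, 20 mm below the knob's top, 25 mm above the teeth.
- pawl: Red ratchet pawl, 10 mm thick, in the plane z = 0 of the head. Origin on its pivot, z along the pivot. Fully home, its axes equal the head's; lifting turns it counter-clockwise (seen from above), up to 0.6 rad. Friction holds it where it is left (0.06 N m, about 1.3 N at the post). If its pin lands on the brass ring beside the hole it stops about 0.18 rad short of home.
- pawl_nose (a point): Point on the axis of the pawl's round steel pin (8 mm diameter, rounded end), 6 mm behind its end; at head x = 33, y = 0, z = 0 mm when home. It coincides with collar_hole when the pin is home in the hole. The pin clears teeth and ring when this point has head x above 44 mm.
- pawl_post (a point): Grip point on the upright steel post on the pawl's tail: 14 mm diameter, 45 mm long, parallel to the pivot and 48 mm to the left (+y) of it; 27 mm above the pawl's upper face, 18 mm below the post's top. Pulling the post about 21 mm towards the robot (head -x) lifts the pin clear; pushing it back uphill drops the pin.
- fuselage: Bystander: red-brown lacquered wooden fuselage section, 190 mm long, 80 mm diameter, on two cradle feet; origin under its middle.
- spacer: Bystander: white porcelain spacer ring, 72 mm outside, 40 mm bore, 45 mm high; origin under its centre.
- cutter: Bystander: nickel-plated tube cutter body, 155 mm long, 26 mm high; origin under it.
- tap0: Bystander: steel tap fitting, 44 mm foot, 78 mm high; origin under its foot.
- tap1: Bystander: second, equal steel tap fitting.
- wrench: Bystander: wrench, 190 mm, lying flat; origin under it.
- driver: Bystander: screwdriver, 200 mm, lying; origin under it.

How it is judged:
On the way, in this order (a step that is already met when the one before it is completed fails the run):
1. the pawl is swung clear of the ratchet teeth before the collar is turned (x of pawl_nose in the frame of head above 0.043 m and z of collar_hole in the frame of head below -0.014 m), for 0.2 s.
2. the collar is unscrewed about a whole turn with the pawl clear, so that its hole comes level with the pin (x of pawl_nose in the frame of head above 0.041 m and z of collar_hole in the frame of head between -0.002 and 0.002 m), for 0.2 s.
At the end, for the whole second after the job is handed in: The pawl's pin is home in the collar's cross hole: pin point and hole point within 5 mm of each other, the pin within 3 mm of its full depth, collar and pawl at rest (distance between pawl_nose and collar_hole below 0.005 m and x of pawl_nose in the frame of head below 0.036 m and angular speed of each of collar, pawl below 0.1 rad/s); the robot touches nothing.
It fails at once if the collar is forced against the pawl (over 80 N between them) (contact force between pawl and collar above 80 N).
It fails at once if another thing on the bench is shifted by more than 3 cm (distance of any of fuselage, spacer, cutter, tap0, tap1, wrench, driver from where it was at the start of the episode above 0.03 m).
It also fails if it takes over 72 s, if anything falls off the work surface, if the arm or the gripper's body presses on something with over 40 N, if the wrist force passes 120 N, or if a joint passes its speed limit or range.

### The arm

A 6-joint arm with a two-finger parallel gripper is mounted at the origin on the work surface. World frame = base frame: x ahead of the robot, y to its left, z up, the work surface at z = 0. Lengths are in m, angles in rad, forces in N, time in s.
With the tool pointing down it reaches from about 0.375 to 0.9 m from the base axis. Payload 3.1 kg.
Tool frame: the origin (TCP) lies at the very end of the fingers, on their centre line; the grasp point (between the pads) lies 19 mm behind it; z points along the fingers, y is the direction in which the jaws open and shut (so a half turn about z gives the same grasp; the last joint's range is limited). The gripper opens to 87 mm and grips with 3 to 60 N. Pads are 19 mm wide; open, the fingers measure 117 mm over their backs; the gripper's body (75 mm by 190 mm) begins 51 mm behind the grasp point.
Start: joints at [1.155, 0.527, 1.433, -0, 1.181, -0.178], TCP at [0.147, 0.607, 0.223] pointing down, gripper open.
Joint ranges: [-3.08, 3.08], [-0.75, 2.2], [0.22, 2.44], [-1.43, 4.57], [0, 2.65], [-2.85, 2.85]. Speed limits (rad/s): [2.79, 2.79, 3.14, 3.14, 3.14, 3.14].

### API

Orientations are given as a unit quaternion [x, y, z, w].
In Python, from rig import robot, optics gives the robot as it stands.
- The arm moves only by the shell command python3 -m inch 'ROWS' [FORCE]. ROWS is JSON, a list of rows, each an object of numbers: "ax", "ay", "az": the turn, a rotation vector about the tool's x, y, z in rad; "dx", "dy", "dz": the shift along the tool's x, y, z in mm; "gripper": the opening in per cent of the stroke, from 0 (shut) to 100 (fully open). In form: [{"ax": .., "ay": .., "az": .., "dx": .., "dy": .., "dz": .., "gripper": ..}, ...]. A call has 1 to 8 rows; each row shifts and turns the commanded pose from where the row before left it, along the tool's axes as they then stand; what a row does not reach is not made up. A row lasts 1/10 s, in which the tool goes at most 50 mm and 8.59 degrees, less where a joint would pass 70% of its speed; a pose out of reach is approached as far as the arm can. A call with a gripper value outside its range is refused whole. The fingers move at their own pace and stop on an object; FORCE is the grip in N (left out, the last holds). Time passes only in rows, so rows that do not move let the fingers close. It gives the time, the measured TCP pose, the force and the opening at its end, in the units of the state.
- robot.get_obs(): the state, without advancing time (a new reading comes with each control period).
- optics.camera(name): name is "side" or "top" or "wrist"; returns a dict with "img" (400x640x3 uint8, red, green, blue), "depth" (400x640 float32, m along the optical axis (not along the pixel's ray), 0 where there is no reading), "camera_matrix" (3x3 intrinsics, pixels), "position" and "attitude" of the camera in the world. Camera axes: x right, y up, looking along -z (the intrinsics and any distortion apply to the point x, -y, -z); pixel columns grow to the right and rows downward; lengths in m; the calibration is good to about 2 mm. A picture is of the moment at which its call begins.
- robot.hand_in(): hands the job in, once; it reports no verdict.
The state is a dict: "time": time; "q": joint angles; "joint_velocities": joint speeds; "joint_torque": joint torques, N m; "position": TCP position; "tool_rot": TCP orientation; "ft_force": force on the tool from outside, world axes, zero at the start; "moment": the same for the moment, N m; "grip_width": finger opening in m.
Only numpy, scipy, OpenCV 4.12 (cv2) and the standard library are available. Lean on these libraries where they do the work, as an engineer would, in place of code of your own. Each camera call takes 0.05 s, during which the arm holds its last target.

## Working session

There is one attempt and no reset: what is moved stays moved. The work goes in short steps, Python scripts to look and compute and a shell command to move; the robot and the scene stay as the last step left them, time stands still between calls to the robot, and variables do not carry over. Pictures are saved under pics/ and viewed, and the job is handed in when it is done.

```bash
ls; mkdir -p pics; cat > h.py <<'E'
import numpy as np,cv2
from rig import robot,optics
from scipy.spatial.transform import Rotation as R
def snap(n,f):
    c=optics.camera(n); cv2.imwrite('pics/'+f+'.png',c['img'][:,:,::-1]); np.savez('pics/'+f,**{k:np.array(v) for k,v in c.items()}); return c
def load(f): return dict(np.load('pics/'+f+'.npz'))
def Rc(c):
    a=np.array(c['attitude']); return R.from_quat(a).as_matrix() if a.size==4 else a
def pts(c,u,v,d=None):
    K=c['camera_matrix']; u=np.asarray(u,float);v=np.asarray(v,float)
    if d is None: d=c['depth'][v.astype(int),u.astype(int)]
    x=(u-K[0,2])/K[0,0]*d; y=(v-K[1,2])/K[1,1]*d
    return np.stack([x,-y,-d],-1)@Rc(c).T+np.array(c['position'])
def proj(c,P):
    q=(np.asarray(P)-c['position'])@Rc(c); K=c['camera_matrix']
    return np.stack([K[0,2]+K[0,0]*q[...,0]/-q[...,2],K[1,2]+K[1,1]*-q[...,1]/-q[...,2]],-1)
E
python3 - <<'E'
from h import *
print(robot.get_obs())
for n in('side','top','wrist'):
    c=snap(n,n+'0'); print(n,c.keys(),c['camera_matrix'],c['position'],c['attitude'],(c['depth']>0).mean())
E
```

```text
pics
{'time': 0.0, 'q': array([ 1.15450408e+00,  5.28441848e-01,  1.43389295e+00,  7.76050543e-06,
        1.18139625e+00, -1.78494452e-01]), 'joint_velocities': array([-0.00102439, -0.0002537 ,  0.00098509,  0.00025435,  0.00102655,
       -0.00102657]), 'joint_torque': array([-1.08113149e-03, -4.40039992e+01, -1.76593530e+01,  6.32070517e-02,
        5.82119927e-02, -1.87321948e-04]), 'position': array([0.14689396, 0.60674456, 0.22158955]), 'tool_rot': array([ 1.18620351e-01,  9.92939106e-01, -1.02121408e-03, -3.16737140e-04]), 'ft_force': array([ 0.283777  ,  0.08550445, -0.52042755]), 'moment': array([0.0151971 , 0.02470121, 0.022514  ]), 'grip_width': 0.08674669973561024}
side dict_keys(['img', 'depth', 'camera_matrix', 'position', 'attitude']) [[370.84711122   0.         317.49768977]
 [  0.         370.84711122 204.55710077]
 [  0.           0.           1.        ]] [0.46647702 0.73317082 0.94421381] [-0.01627317  0.35438171  0.93435815 -0.03352055] 0.99595703125
top dict_keys(['img', 'depth', 'camera_matrix', 'position', 'attitude']) [[387.50918649   0.         320.21004128]
 [  0.         387.50918649 198.21717057]
 [  0.           0.           1.        ]] [ 0.33390318 -0.01618017  1.07277743] [-0.07129813  0.07077344  0.70355654 -0.70350259] 0.99598046875
wrist dict_keys(['img', 'depth', 'camera_matrix', 'position', 'attitude']) [[283.58967226   0.         316.12197787]
 [  0.         283.58967226 203.88327934]
 [  0.           0.           1.        ]] [0.06967582 0.62445021 0.38291786] [-0.11366844 -0.08850193  0.61185039  0.77774417] 0.99594140625
```

View pics/side0.png

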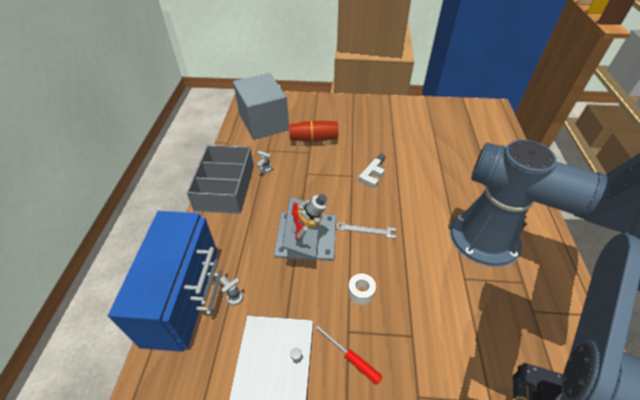

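View pics/top0.png

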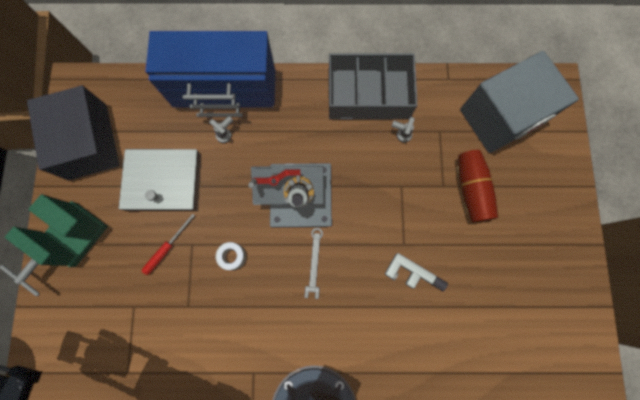

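View pics/wrist0.png

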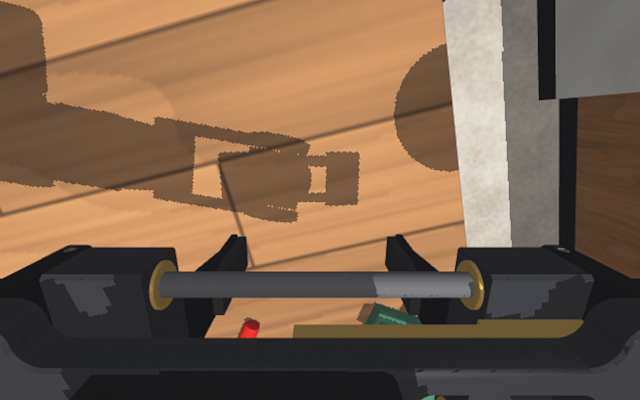

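Side: clamp with the leaning knob at about (318,201), pawl red at about (298,215). Top: knob at about (298,197), pawl at about (278,178). I'll zoom in.

```bash
python3 - <<'E'
from h import *
c=load('top0');i=c['img'][150:240,235:345,::-1];a=cv2.resize(i,None,fx=7,fy=6.0,interpolation=cv2.INTER_CUBIC);a=cv2.resize(i,(770,600),interpolation=cv2.INTER_CUBIC);cv2.imwrite('pics/tz.png',a)
c=load('side0');i=c['img'][185:265,265:365,::-1];cv2.imwrite('pics/sz.png',cv2.resize(i,(750,600),interpolation=cv2.INTER_CUBIC))
for n,b in(('top0',(235,345,150,240)),('side0',(265,365,185,265))):
    c=load(n); v,u=np.mgrid[b[2]:b[3],b[0]:b[1]]; u=u.ravel();v=v.ravel(); P=pts(c,u,v)
    col=c['img'][v,u].astype(int)
    print(n,P[:,2].max(), P[np.argmax(P[:,2])])
    m=(P[:,2]>0.012)&(abs(col.max(1)-col.min(1))<30)
    print(P[m].min(0),P[m].max(0))
    red=(col[:,0]>130)&(col[:,1]<60)&(P[:,2]>.06)
    print('red',red.sum(),P[red].mean(0),P[red].min(0),P[red].max(0))
    # horizontal histogram z
    print(np.histogram(P[:,2],bins=np.arange(-.01,.2,.01)))
E
```

```text
top0 1.0727774341069312 [ 0.33390318 -0.01618017  1.07277743]
[ 0.33390318 -0.04552392  0.01203661] [0.64948205 0.16230074 1.07277743]
red 128 [0.57753493 0.08651406 0.1505046 ] [0.56405727 0.03882668 0.1403618 ] [0.58960907 0.13808023 0.16123026]
(array([1868, 3426, 1626,  145,    0,    0,    0,    0,  174,  348,  326,
        256,  580,  170,  123,  278,  178,   78,  131,  114]), array([-0.01,  0.  ,  0.01,  0.02,  0.03,  0.04,  0.05,  0.06,  0.07,
        0.08,  0.09,  0.1 ,  0.11,  0.12,  0.13,  0.14,  0.15,  0.16,
        0.17,  0.18,  0.19]))
side0 0.9442138106852902 [0.46647702 0.73317082 0.94421381]
[ 0.44275441 -0.04901949  0.01203407] [0.65110752 0.73317082 0.94421381]
red 115 [0.57884423 0.0845277  0.14981246] [0.55929333 0.03711238 0.14029828] [0.59182284 0.13259344 0.15899475]
(array([1557, 3260, 1115,   85,    0,    0,    0,    1,  104,  205,  157,
        176,  395,  140,  119,  219,  158,   86,   93,   84]), array([-0.01,  0.  ,  0.01,  0.02,  0.03,  0.04,  0.05,  0.06,  0.07,
        0.08,  0.09,  0.1 ,  0.11,  0.12,  0.13,  0.14,  0.15,  0.16,
        0.17,  0.18,  0.19]))
```

View pics/tz.png

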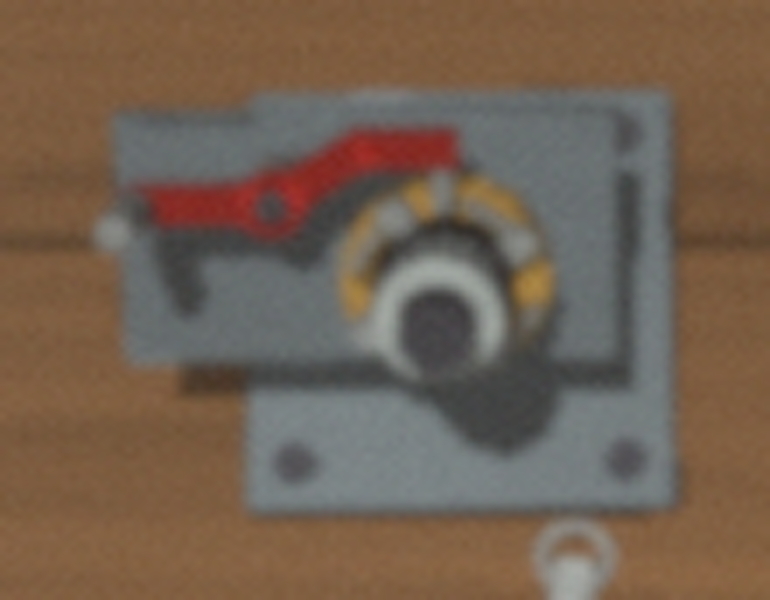

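View pics/sz.png

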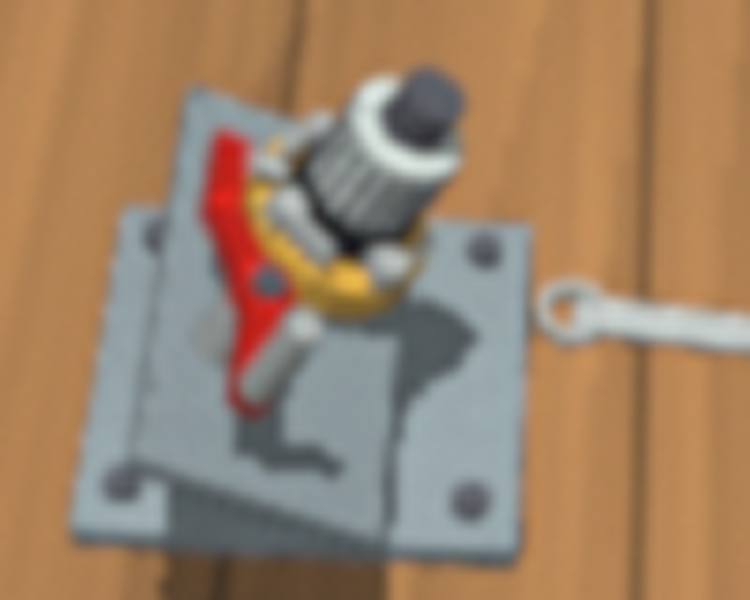

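```bash
cat >> h.py <<'E'
def frame(x,y,psi,t=np.radians(27)):
    c,s=np.cos(psi),np.sin(psi)
    X=np.array([np.cos(t)*c,np.cos(t)*s,np.sin(t)]);Y=np.array([-s,c,0]);Z=np.cross(X,Y)
    return np.stack([X,Y,Z],1),np.array([x,y,.125])
E
python3 - <<'E'
from h import *
from scipy.optimize import least_squares
for n,b in(('top0',(245,345,150,225)),('side0',(265,365,185,265))):
    c=load(n); v,u=np.mgrid[b[2]:b[3],b[0]:b[1]]; u=u.ravel();v=v.ravel(); P=pts(c,u,v); col=c['img'][v,u].astype(int)
    ok=(c['depth'][v,u]>0)
    grey=ok&(col.max(1)-col.min(1)<30)&(P[:,2]>.05)&(P[:,2]<.14)
    # plane fit, robust
    Q=P[grey]
    def plane(p): 
        r_,o=frame(p[0],0.0,p[1]); return ((Q-o)@r_)[:,2]+.036
    s=least_squares(plane,[.55,0.],loss='soft_l1',f_scale=.002)
    r=plane(s.x);i=abs(r)<.004
    print(n,'plate x at y=0, psi',s.x,i.sum(),r[i].std())
    A=np.c_[Q[i],np.ones(i.sum())];m=Q[i].mean(0);w=np.linalg.svd(Q[i]-m)[2][2];w*=np.sign(w[2]);print('free normal',w,np.degrees(np.arccos(w[2])),np.degrees(np.arctan2(-w[1],-w[0])))
    # base edges / plate outline via minAreaRect in plate plane
    r_,o=frame(s.x[0],0,s.x[1]); L=(Q[i]-o)@r_; 
    print('plate extents x,y pct',np.percentile(L[:,:2],[0.5,2,50,98,99.5],axis=0).T)
    hi=ok&(P[:,2]>.165)&(P[:,2]<.3); print('high',hi.sum(),P[hi].mean(0)); 
    w=hi&(col.min(1)>150); print('white',w.sum(),P[w].mean(0))
E
```

```text
top0 plate x at y=0, psi [0.5395986  0.01253751] 1529 0.0016311185175722838
free normal [-0.45566662 -0.00798903  0.89011466] 27.112341386158338 1.0044426539004263
plate extents x,y pct [[-0.03732275 -0.03610591  0.01209693  0.06134557  0.06197315]
 [-0.02318887 -0.02164315  0.09185199  0.15847101  0.16054534]]
high 316 [0.52493403 0.05233556 0.17950753]
white 39 [0.52902448 0.04323333 0.17492167]
side0 plate x at y=0, psi [ 0.53612844 -0.02162091] 875 0.0015907176714190562
free normal [-0.45377837 -0.00139503  0.89111349] 26.986497513242103 0.17614134978222712
plate extents x,y pct [[-0.03720363 -0.03590032  0.01904933  0.06302674  0.06446375]
 [-0.02213753 -0.01814275  0.11821426  0.16011195  0.16171275]]
high 229 [0.5271521  0.06422547 0.17870456]
white 78 [0.53042408 0.06064907 0.17536553]
```

```bash
cat >> h.py <<'E'
from scipy.optimize import fsolve
def tgt(loc,phi,H,off=0.0):
    """tool with z=-Zh, tool y at angle phi from head x (ccw about Zh); TCP at head-local loc(m)"""
    r,o=H; y=r@np.array([np.cos(phi),np.sin(phi),0]); z=-r[:,2]; x=np.cross(y,z)
    return np.stack([x,y,z],1), o+r@np.array(loc)
def plan(T,N,start=None):
    ob=robot.get_obs(); R0=R.from_quat(ob['tool_rot']).as_matrix();p0=ob['position']
    if start is not None: R0,p0=start
    Rt,pt=T; w=R.from_matrix(R0.T@Rt).as_rotvec()/N; E=R.from_rotvec(w).as_matrix()
    S=sum(np.linalg.matrix_power(E,k) for k in range(N)); d=np.linalg.solve(S,R0.T@(pt-p0))*1000
    print('N',N,'row: a',w.round(4),'d',d.round(2),'|a|deg',np.degrees(np.linalg.norm(w)).round(2),'|d|',np.linalg.norm(d).round(1))
H0=frame(.538,.045,.008)
E
python3 - <<'E'
from h import *
c=load('top0')
u=235+440/7;v=150+315/6.667
P1=pts(c,u,v,1.0);o=np.array(c['position']);d=P1-o
print('ring top at z=.1696:',o+d*((.1696-o[2])/d[2]))
c=load('side0'); u=265+412/7.5;v=185+125/7.5
P1=pts(c,u,v,1.0);o=np.array(c['position']);d=P1-o
print('side:',o+d*((.1696-o[2])/d[2]))
w=load('wrist0');ob=robot.get_obs();Rt=R.from_quat(ob['tool_rot']).as_matrix()
print('cam in tool',Rt.T@(w['position']-ob['position']),'\n',Rt.T@Rc(w))
plan(tgt((.0,.02,.12),0,frame(.538,.045,.008)),14)
E
```

```text
ring top at z=.1696: [0.5205338  0.03769451 0.1696    ]
side: [0.51652541 0.03747766 0.1696    ]
cam in tool [ 0.07928869 -0.00141117 -0.16112218] 
 [[-7.45968170e-05  9.58407201e-01  2.85404331e-01]
 [ 9.99999967e-01  1.41590073e-04 -2.14096720e-04]
 [-2.45602259e-04  2.85404306e-01 -9.58407180e-01]]
N 14 row: a [-0.0287 -0.0222  0.0928] d [-48.34  -8.23   0.11] |a|deg 5.71 |d| 49.0
```

```bash
sed -i 's/^H0=.*/H0=frame(.539,.0376,.006)/' h.py; python3 - <<'E'
from h import *
plan(tgt((.01,.03,.14),0,H0),16)
E
```

```text
N 16 row: a [-0.0251 -0.0195  0.0813] d [-42.41  -6.46  -1.19] |a|deg 5.0 |d| 42.9
```

```bash
python3 -m inch '[{"ax":-0.025,"ay":-0.0195,"az":0.081,"dx":-42.4,"dy":-6.5,"dz":-1.2},{"ax":-0.025,"ay":-0.0195,"az":0.081,"dx":-42.4,"dy":-6.5,"dz":-1.2},{"ax":-0.025,"ay":-0.0195,"az":0.081,"dx":-42.4,"dy":-6.5,"dz":-1.2},{"ax":-0.025,"ay":-0.0195,"az":0.081,"dx":-42.4,"dy":-6.5,"dz":-1.2},{"ax":-0.025,"ay":-0.0195,"az":0.081,"dx":-42.4,"dy":-6.5,"dz":-1.2},{"ax":-0.025,"ay":-0.0195,"az":0.081,"dx":-42.4,"dy":-6.5,"dz":-1.2},{"ax":-0.025,"ay":-0.0195,"az":0.081,"dx":-42.4,"dy":-6.5,"dz":-1.2},{"ax":-0.025,"ay":-0.0195,"az":0.081,"dx":-42.4,"dy":-6.5,"dz":-1.2}]'
python3 -c "
from h import *
plan(tgt((.01,.03,.14),0,H0),8);plan(tgt((.01,.03,.14),0,H0),12)"
```

```text
N 8 row: a [-0.0501 -0.0389  0.1626] d [-84.12 -16.38  -3.  ] |a|deg 10.0 |d| 85.8
N 12 row: a [-0.0334 -0.026   0.1084] d [-56.41  -9.38  -1.73] |a|deg 6.67 |d| 57.2invalid input
```

```bash
python3 -m inch '[{"ax":-0.025,"ay":-0.0195,"az":0.081,"dx":-42.4,"dy":-6.5,"dz":-1.2,"gripper":100},{"ax":-0.025,"ay":-0.0195,"az":0.081,"dx":-42.4,"dy":-6.5,"dz":-1.2,"gripper":100},{"ax":-0.025,"ay":-0.0195,"az":0.081,"dx":-42.4,"dy":-6.5,"dz":-1.2,"gripper":100},{"ax":-0.025,"ay":-0.0195,"az":0.081,"dx":-42.4,"dy":-6.5,"dz":-1.2,"gripper":100},{"ax":-0.025,"ay":-0.0195,"az":0.081,"dx":-42.4,"dy":-6.5,"dz":-1.2,"gripper":100},{"ax":-0.025,"ay":-0.0195,"az":0.081,"dx":-42.4,"dy":-6.5,"dz":-1.2,"gripper":100},{"ax":-0.025,"ay":-0.0195,"az":0.081,"dx":-42.4,"dy":-6.5,"dz":-1.2,"gripper":100},{"ax":-0.025,"ay":-0.0195,"az":0.081,"dx":-42.4,"dy":-6.5,"dz":-1.2,"gripper":100}]'
python3 -c "
from h import *
plan(tgt((.01,.03,.14),0,H0),8);plan(tgt((.01,.03,.14),0,H0),12)"
```

```text
time: 0.95
position: [0.4102, 0.3947, 0.2435]
tool_rot: [0.428, 0.895, 0.089, 0.088]
ft_force: [1.4, -0.0, 0.3]
grip_width: 0.0868
N 8 row: a [-0.0248 -0.0195  0.0812] d [-42.23  -6.59  -1.16] |a|deg 4.99 |d| 42.8
N 12 row: a [-0.0165 -0.013   0.0541] d [-28.22  -4.01  -0.7 ] |a|deg 3.33 |d| 28.5
```

```bash
python3 -m inch '[{"ax":-0.025,"ay":-0.0195,"az":0.081,"dx":-42.4,"dy":-6.5,"dz":-1.2,"gripper":100},{"ax":-0.025,"ay":-0.0195,"az":0.081,"dx":-42.4,"dy":-6.5,"dz":-1.2,"gripper":100},{"ax":-0.025,"ay":-0.0195,"az":0.081,"dx":-42.4,"dy":-6.5,"dz":-1.2,"gripper":100},{"ax":-0.025,"ay":-0.0195,"az":0.081,"dx":-42.4,"dy":-6.5,"dz":-1.2,"gripper":100},{"ax":-0.025,"ay":-0.0195,"az":0.081,"dx":-42.4,"dy":-6.5,"dz":-1.2,"gripper":100},{"ax":-0.025,"ay":-0.0195,"az":0.081,"dx":-42.4,"dy":-6.5,"dz":-1.2,"gripper":100},{"ax":-0.025,"ay":-0.0195,"az":0.081,"dx":-42.4,"dy":-6.5,"dz":-1.2,"gripper":100},{"ax":-0.025,"ay":-0.0195,"az":0.081,"dx":-42.4,"dy":-6.5,"dz":-1.2,"gripper":100}]'
python3 -c "
from h import *
plan(tgt((.01,.03,.14),0,H0),1)
snap('wrist','w1');print(robot.get_obs()['q'])"
```

```text
time: 1.75
position: [0.4855, 0.0661, 0.2553]
tool_rot: [0.685, 0.69, 0.166, 0.165]
ft_force: [1.1, -1.3, 0.6]
grip_width: 0.0869
N 1 row: a [ 0.0025 -0.0003  0.0015] d [ 1.13 -1.65  0.33] |a|deg 0.17 |d| 2.0
[-0.14396075  0.15582413  2.06815637  0.14646995  0.45379475 -0.26146984]
```

View pics/w1.png

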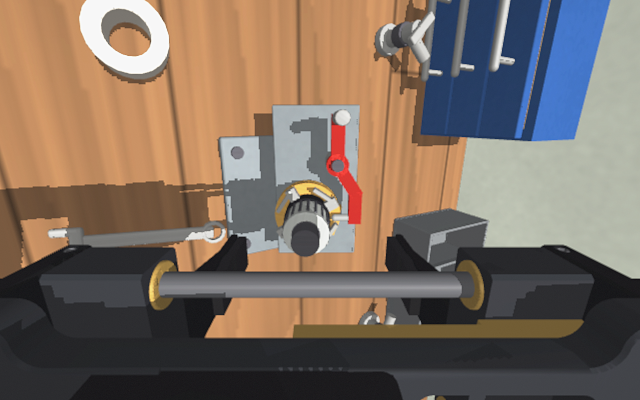

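The wrist view shows the clamp: post top at about (342,117), pivot (338,166), pin in the tooth gap (343,218), knob top about (305,235). I'll refine the frame from these.

```bash
python3 - <<'E'
from h import *
c=load('w1')
cv2.imwrite('pics/w1z.png',cv2.resize(c['img'][95:265,215:375,::-1],(560,595),interpolation=cv2.INTER_CUBIC))
r,o=H0
def ray(u,v,zl):
    P=pts(c,u,v,1.0);p=np.array(c['position']); a=(p-o)@r; b=(P-o)@r; d=b-a
    return (a+d*((zl-a[2])/d[2]))*1000
print('post',ray(342,117,.05),'exp 33,108'); print('piv',ray(338,166,.007),'exp 33,60')
for n,P in dict(post=(.033,.108,.05),piv=(.033,.06,.007),ringtop=(0,0,.05)).items(): print(n,proj(c,o+r@np.array(P)))
# depth-based plane check
v,u=np.mgrid[110:250,275:358];u=u.ravel();v=v.ravel();P=(pts(c,u,v)-o)@r;col=c['img'][v,u].astype(int)
m=(abs(P[:,2]+.036)<.01)&(col.max(1)-col.min(1)<30);print('plate z',np.median(P[m,2])*1e3,np.percentile(P[m,:2],[.5,99.5],axis=0)*1e3)
A=np.c_[P[m,:2],np.ones(m.sum())];print(np.linalg.lstsq(A,P[m,2],rcond=None)[0])
v,u=np.mgrid[200:262,275:335];u=u.ravel();v=v.ravel();P=(pts(c,u,v)-o)@r;col=c['img'][v,u].astype(int)
m=(abs(P[:,2]-.05)<.004);print('knobtop',m.sum(),P[m].mean(0)*1e3,np.percentile(P[m],[1,99],axis=0)*1e3); 
m=P[:,2]>.055;print('screw',P[m].max(0)*1e3,P[m].min(0)*1e3)
E
```

```text
post [ 32.32980605 108.37727721  50.        ] exp 33,108
piv [33.28786573 59.77999404  7.        ] exp 33,60
post [342.77610589 117.46505699]
piv [337.72915042 165.78972141]
ringtop [305.21046712 235.16823451]
plate z -37.370225857163234 [[-38.81341743 -56.49895377]
 [ 59.01366854 116.6126478 ]]
[-0.00064851  0.0032088  -0.03751126]
knobtop 843 [ 1.10996893  7.71384451 48.01061769] [[-20.68930251 -15.89408759  46.15238951]
 [ 21.95813997  22.41950269  53.01720621]]
screw [ 13.11763908 106.48194924 302.01743739] [-12.16151657 -12.93680847  55.19289417]
```

View pics/w1z.png

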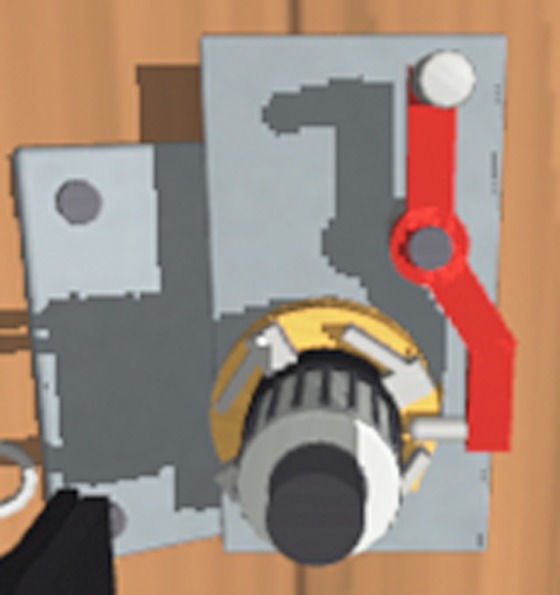

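```bash
python3 - <<'E'
from h import *
c=load('w1');r,o=H0
for z in (.055,.065,.075,.085): print(z,proj(c,o+r@np.array([0,0,z])))
def ray(u,v,zl):
    P=pts(c,u,v,1.0);p=np.array(c['position']); a=(p-o)@r; b=(P-o)@r; d=b-a
    return (a+d*((zl-a[2])/d[2]))*1000
for x,y in((275,350),(390,365),(417,465),(225,480),(240,385)):
    q=ray(215+x/3.5,95+y/3.5,.005);print(q,np.degrees(np.arctan2(q[1],q[0])),np.hypot(q[0],q[1]))
plan(tgt((.033,.108,.068),0,H0),4)
plan(tgt((.033,.108,.013),0,H0),4,start=tgt((.033,.108,.068),0,H0))
E
```

```text
0.055 [305.02105239 237.24656398]
0.065 [304.62107996 241.63521157]
0.075 [304.1901933 246.3630617]
0.085 [303.72466425 251.47102116]
[-13.93192498  27.90760904   5.        ] 116.52910404351057 31.191876763419554
[21.70049009 23.1175486   5.        ] 46.81097690284208 31.70697594390942
[ 30.73468921 -10.14642938   5.        ] -18.269583841254555 32.36620381889489
[-30.95292727 -15.35544193   5.        ] -153.61444388178097 34.55247174194776
[-25.11575443  16.58692232   5.        ] 146.5584680302321 30.09862310057344
N 4 row: a [ 0.0002  0.001  -0.001 ] d [20.95  5.64 17.95] |a|deg 0.08 |d| 28.2
N 4 row: a [0. 0. 0.] d [ 0.    0.   13.75] |a|deg 0.0 |d| 13.8
```

```bash
python3 -m inch '[{"ax":0,"ay":0,"az":0,"dx":21,"dy":5.6,"dz":18,"gripper":100},{"ax":0,"ay":0,"az":0,"dx":21,"dy":5.6,"dz":18,"gripper":100},{"ax":0,"ay":0,"az":0,"dx":21,"dy":5.6,"dz":18,"gripper":100},{"ax":0,"ay":0,"az":0,"dx":21,"dy":5.6,"dz":18,"gripper":100},{"ax":0,"ay":0,"az":0,"dx":0,"dy":0,"dz":0,"gripper":100}]'
python3 -c "
from h import *
plan(tgt((.033,.108,.013),0,H0),4);snap('wrist','w2');print(robot.get_obs()['q'])"
```

```text
time: 2.3
position: [0.5376, 0.1542, 0.1994]
tool_rot: [0.683, 0.692, 0.165, 0.164]
ft_force: [-0.7, -0.5, 1.0]
grip_width: 0.087
N 4 row: a [-0.0003 -0.0007  0.0018] d [-2.17 -0.04 13.39] |a|deg 0.11 |d| 13.6
[ 0.10075177  0.35869434  1.97181099 -0.12000435  0.34561776  0.19063206]
```

View pics/w2.png

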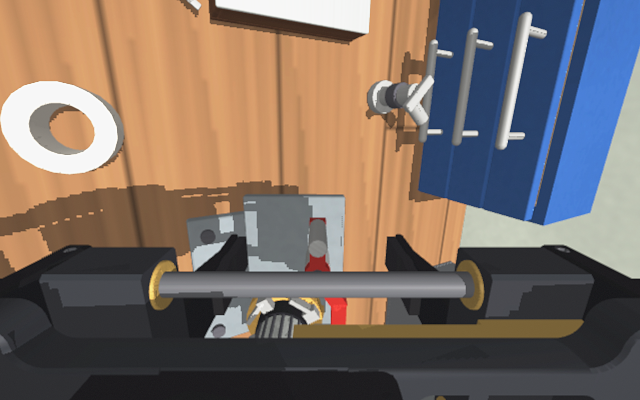

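The post (317,250) is centred between the open fingers. Next I correct dx by −8.7 and go down.

```bash
python3 -m inch '[{"ax":0,"ay":0,"az":0,"dx":-4.3,"dy":0,"dz":13.4,"gripper":100},{"ax":0,"ay":0,"az":0,"dx":-4.3,"dy":0,"dz":13.4,"gripper":100},{"ax":0,"ay":0,"az":0,"dx":0,"dy":0,"dz":13.4,"gripper":60},{"ax":0,"ay":0,"az":0,"dx":0,"dy":0,"dz":13.4,"gripper":30},{"ax":0,"ay":0,"az":0,"dx":0,"dy":0,"dz":0,"gripper":0},{"ax":0,"ay":0,"az":0,"dx":0,"dy":0,"dz":0,"gripper":0},{"ax":0,"ay":0,"az":0,"dx":0,"dy":0,"dz":0,"gripper":0},{"ax":0,"ay":0,"az":0,"dx":0,"dy":0,"dz":0,"gripper":0}]' 6
python3 -c "
from h import *
plan(tgt((.033,.108,.013),0,H0),1)"
```

```text
time: 3.15
position: [0.5614, 0.1442, 0.1538]
tool_rot: [0.684, 0.691, 0.166, 0.165]
ft_force: [0.0, 0.9, 0.4]
grip_width: 0.0475
N 1 row: a [ 0.0012 -0.0017  0.0047] d [ 1.53 -0.61  2.19] |a|deg 0.3 |d| 2.7
```

```bash
python3 -m inch '[{"ax":0,"ay":0,"az":0,"dx":0,"dy":0,"dz":0,"gripper":0},{"ax":0,"ay":0,"az":0,"dx":0,"dy":0,"dz":0,"gripper":0},{"ax":0,"ay":0,"az":0,"dx":0,"dy":0,"dz":0,"gripper":0},{"ax":0,"ay":0,"az":0,"dx":0,"dy":0,"dz":0,"gripper":0},{"ax":0,"ay":0,"az":0,"dx":0,"dy":0,"dz":0,"gripper":0}]' 6
python3 -c "
from h import *
plan(tgt((.033,.108,.013),0,H0),1)"
```

```text
time: 3.65
position: [0.5616, 0.1441, 0.1534]
tool_rot: [0.684, 0.691, 0.166, 0.165]
ft_force: [0.2, 0.8, 1.1]
grip_width: 0.0137
N 1 row: a [ 0.0009 -0.0017  0.0045] d [ 1.61 -0.6   1.77] |a|deg 0.28 |d| 2.5
```

```bash
python3 -m inch '[{"ax":0,"ay":0,"az":0,"dx":-0.1,"dy":-3.1,"dz":0,"gripper":0},{"ax":0,"ay":0,"az":0,"dx":-0.3,"dy":-3.1,"dz":0,"gripper":0},{"ax":0,"ay":0,"az":0,"dx":-0.5,"dy":-3.1,"dz":0,"gripper":0},{"ax":0,"ay":0,"az":0,"dx":-0.7,"dy":-3.1,"dz":0,"gripper":0},{"ax":0,"ay":0,"az":0,"dx":-0.9,"dy":-3.1,"dz":0,"gripper":0},{"ax":0,"ay":0,"az":0,"dx":-1.0,"dy":-3,"dz":0,"gripper":0},{"ax":0,"ay":0,"az":0,"dx":-1.3,"dy":-3,"dz":0,"gripper":0},{"ax":0,"ay":0,"az":0,"dx":0,"dy":0,"dz":0,"gripper":0}]'
python3 -c "
from h import *
print(robot.get_obs()['ft_force'],robot.get_obs()['grip_width']);plan(tgt((.012,.1032,.013),0,H0),1)"
```

```text
time: 4.45
position: [0.5413, 0.1387, 0.143]
tool_rot: [0.684, 0.691, 0.165, 0.164]
ft_force: [0.2, -0.2, 3.2]
grip_width: 0.0137
[ 0.17394486 -0.20410184  3.15850764] 0.013697837888280967
N 1 row: a [-0.0015 -0.0012  0.0043] d [2.15 1.26 1.71] |a|deg 0.27 |d| 3.0
```

```bash
python3 -m inch '[{"ax":0,"ay":0,"az":0,"dx":0,"dy":0,"dz":0,"gripper":60},{"ax":0,"ay":0,"az":0,"dx":0,"dy":0,"dz":0,"gripper":100},{"ax":0,"ay":0,"az":0,"dx":0,"dy":0,"dz":0,"gripper":100},{"ax":0,"ay":0,"az":0,"dx":0,"dy":0,"dz":-20,"gripper":100},{"ax":0,"ay":0,"az":0,"dx":0,"dy":0,"dz":-35,"gripper":100},{"ax":0,"ay":0,"az":0,"dx":0,"dy":0,"dz":-35,"gripper":100},{"ax":0,"ay":0,"az":0,"dx":0,"dy":0,"dz":-20,"gripper":100},{"ax":0,"ay":0,"az":0,"dx":0,"dy":0,"dz":0,"gripper":100}]'
python3 -c "
from h import *
snap('wrist','w3');plan(tgt((.03,.0,.13),0,H0),4)"
```

```text
time: 5.25
position: [0.4921, 0.1388, 0.2438]
tool_rot: [0.683, 0.691, 0.167, 0.166]
ft_force: [0.0, -0.7, -0.7]
grip_width: 0.0698
N 4 row: a [ 0.0007 -0.0005  0.0012] d [-25.36   4.36  -1.1 ] |a|deg 0.08 |d| 25.8
```

View pics/w3.png

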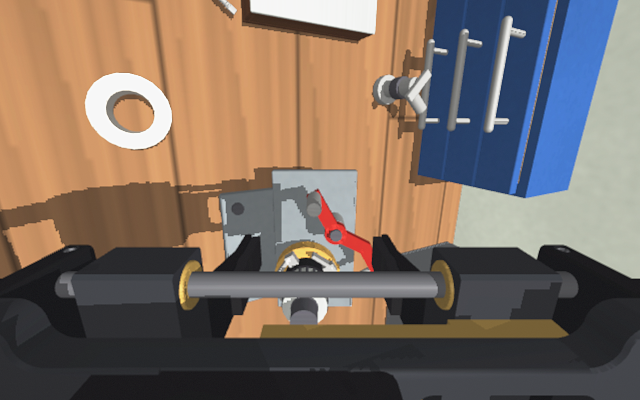

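Pawl is lifted (nose beyond the ring) and stayed there. Moving over the knob, turning on the way.

```bash
python3 -c "
from h import *
plan(tgt((.0,.0,.12),-1.57,H0),12)"
```

```text
N 12 row: a [ 1.000e-04 -3.000e-04  1.312e-01] d [-7.82  5.31  0.47] |a|deg 7.52 |d| 9.5
```

```bash
python3 -m inch '[{"ax":0,"ay":0,"az":0.131,"dx":-7.8,"dy":5.3,"dz":0.5,"gripper":100},{"ax":0,"ay":0,"az":0.131,"dx":-7.8,"dy":5.3,"dz":0.5,"gripper":100},{"ax":0,"ay":0,"az":0.131,"dx":-7.8,"dy":5.3,"dz":0.5,"gripper":100},{"ax":0,"ay":0,"az":0.131,"dx":-7.8,"dy":5.3,"dz":0.5,"gripper":100},{"ax":0,"ay":0,"az":0.131,"dx":-7.8,"dy":5.3,"dz":0.5,"gripper":100},{"ax":0,"ay":0,"az":0.131,"dx":-7.8,"dy":5.3,"dz":0.5,"gripper":100}]'
python3 -m inch '[{"ax":0,"ay":0,"az":0.131,"dx":-7.8,"dy":5.3,"dz":0.5,"gripper":100},{"ax":0,"ay":0,"az":0.131,"dx":-7.8,"dy":5.3,"dz":0.5,"gripper":100},{"ax":0,"ay":0,"az":0.131,"dx":-7.8,"dy":5.3,"dz":0.5,"gripper":100},{"ax":0,"ay":0,"az":0.131,"dx":-7.8,"dy":5.3,"dz":0.5,"gripper":100},{"ax":0,"ay":0,"az":0.131,"dx":-7.8,"dy":5.3,"dz":0.5,"gripper":100},{"ax":0,"ay":0,"az":0.131,"dx":-7.8,"dy":5.3,"dz":0.5,"gripper":100},{"ax":0,"ay":0,"az":0,"dx":0,"dy":0,"dz":0,"gripper":100}]'
python3 -c "
from h import *
c=snap('wrist','w4');plan(tgt((.0,.0,.12),-1.57,H0),1);print(robot.get_obs()['q'])
cv2.imwrite('pics/w4z.png',cv2.resize(c['img'][120:270,240:400,::-1],(640,600),interpolation=cv2.INTER_CUBIC))"
```

```text
time: 5.9
position: [0.5073, 0.085, 0.2438]
tool_rot: [0.898, 0.374, 0.215, 0.087]
ft_force: [0.8, 0.1, 0.7]
grip_width: 0.087
time: 6.6
position: [0.4836, 0.0368, 0.2283]
tool_rot: [0.973, 0.004, 0.231, -0.001]
ft_force: [0.8, -0.0, -0.1]
grip_width: 0.0868
N 1 row: a [-0.0016  0.003   0.0034] d [ 1.52 -0.3  -2.58] |a|deg 0.28 |d| 3.0
[-0.22183457  0.2025475   2.10959219  0.2788976   0.38553397  1.10314406]
```

View pics/w4z.png

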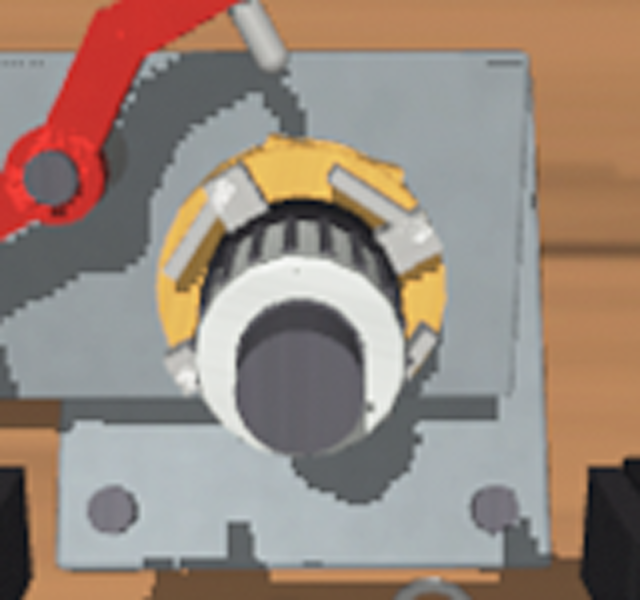

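```bash
cat >> h.py <<'E'
def rayl(c,u,v,zl,H=None):
    r,o=H or H0
    P=pts(c,u,v,1.0);p=np.array(c['position']); a=(p-o)@r; b=(P-o)@r; d=b-a
    return (a+d*((zl-a[2])/d[2]))*1000
E
python3 - <<'E'
from h import *
c=load('w4')
for n,x,y in(('L',232,198),('R',412,240),('Lb',180,372),('Rb',420,352)):
    q=rayl(c,240+x/4,120+y/4,.005);print(n,q.round(1),np.degrees(np.arctan2(q[1],q[0])).round(1),np.hypot(q[0],q[1]).round(1))
q=rayl(c,240+297/4,120+355/4,.05);print('knob top',q)
q=rayl(c,240+300/4,120+392/4,.07);print('screw top',q)
q=rayl(c,240+52/4,120+178/4,.007);print('pivot',q)
r,o=H0
print('knob top exp', (proj(c,o+r@np.array([0,0,.05]))-[240,120])*4)
b=rayl(c,240+300/4,120+140/4,-.009);print('brass top edge',b)
E
```

```text
L [27.4 16.4  5. ] 30.9 31.9
R [ 17.  -27.6   5. ] -58.3 32.5
Lb [-17.3  30.5   5. ] 119.6 35.0
Rb [-11.9 -30.5   5. ] -111.3 32.7
knob top [ 1.89733329  0.24751898 50.        ]
screw top [ 0.79924401 -0.51374089 70.        ]
pivot [32.53404448 59.45747029  7.        ]
knob top exp [298.17486321 363.50487995]
brass top edge [ 3.96501273e+01 -2.36607547e-02 -9.00000000e+00]
```

```bash
python3 -c "
from h import *
plan(tgt((.0007,.0,.09),-3.05,H0),10)"
```

```text
N 10 row: a [1.000e-04 4.000e-04 1.483e-01] d [ 0.18 -0.18  2.74] |a|deg 8.5 |d| 2.8
```

```bash
python3 -m inch '[{"ax":0,"ay":0,"az":0.148,"dx":0.2,"dy":-0.2,"dz":2.7,"gripper":100},{"ax":0,"ay":0,"az":0.148,"dx":0.2,"dy":-0.2,"dz":2.7,"gripper":100},{"ax":0,"ay":0,"az":0.148,"dx":0.2,"dy":-0.2,"dz":2.7,"gripper":100},{"ax":0,"ay":0,"az":0.148,"dx":0.2,"dy":-0.2,"dz":2.7,"gripper":100},{"ax":0,"ay":0,"az":0.148,"dx":0.2,"dy":-0.2,"dz":2.7,"gripper":100}]'
python3 -m inch '[{"ax":0,"ay":0,"az":0.148,"dx":0.2,"dy":-0.2,"dz":2.7,"gripper":100},{"ax":0,"ay":0,"az":0.148,"dx":0.2,"dy":-0.2,"dz":2.7,"gripper":100},{"ax":0,"ay":0,"az":0.148,"dx":0.2,"dy":-0.2,"dz":2.7,"gripper":100},{"ax":0,"ay":0,"az":0.148,"dx":0.2,"dy":-0.2,"dz":2.7,"gripper":100},{"ax":0,"ay":0,"az":0.148,"dx":0.2,"dy":-0.2,"dz":2.7,"gripper":100},{"ax":0,"ay":0,"az":0,"dx":0,"dy":0,"dz":0,"gripper":100},{"ax":0,"ay":0,"az":0,"dx":0,"dy":0,"dz":0,"gripper":100}]'
python3 -c "
from h import *
plan(tgt((.0007,.0,.011),-3.05,H0),4);print(robot.get_obs()['q'])"
```

```text
time: 7.15
position: [0.4927, 0.0383, 0.2185]
tool_rot: [0.908, -0.349, 0.217, -0.086]
ft_force: [-1.3, 0.7, 0.2]
grip_width: 0.0869
time: 7.85
position: [0.4997, 0.038, 0.2073]
tool_rot: [0.723, -0.65, 0.172, -0.158]
ft_force: [-1.0, 0.2, -0.1]
grip_width: 0.0869
N 4 row: a [-0.      0.0005  0.0018] d [ 0.14  0.43 20.04] |a|deg 0.11 |d| 20.0
[-0.20983268  0.26937774  2.10693687  0.32090781  0.31921383  2.54397216]
```

```bash
python3 -m inch '[{"ax":0,"ay":0,"az":0,"dx":0.2,"dy":0.4,"dz":20,"gripper":100},{"ax":0,"ay":0,"az":0,"dx":0.2,"dy":0.4,"dz":20,"gripper":100},{"ax":0,"ay":0,"az":0,"dx":0.2,"dy":0.4,"dz":20,"gripper":80},{"ax":0,"ay":0,"az":0,"dx":0.2,"dy":0.4,"dz":18.5,"gripper":60},{"ax":0,"ay":0,"az":0,"dx":0,"dy":0,"dz":0,"gripper":60},{"ax":0,"ay":0,"az":0,"dx":0,"dy":0,"dz":0,"gripper":60}]'
python3 -c "
from h import *
plan(tgt((.0007,.0,.011),-3.05,H0),1);print(robot.get_obs()['q']);snap('wrist','w5')"
```

```text
time: 8.45
position: [0.5337, 0.0373, 0.1368]
tool_rot: [0.722, -0.652, 0.172, -0.158]
ft_force: [0.5, -0.2, 0.7]
grip_width: 0.0627
N 1 row: a [0.0002 0.002  0.0043] d [-0.23 -0.11  1.95] |a|deg 0.27 |d| 2.0
[-0.19299496  0.46488027  2.10169582  0.68637152  0.14506751  2.18663797]
```

View pics/w5.png

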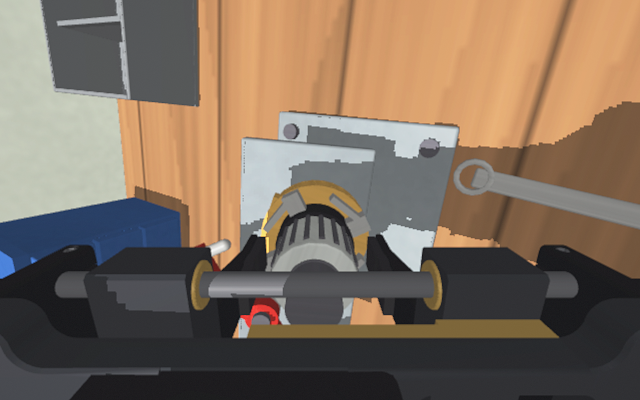

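Pads straddle the knob (knob at about (315,255) between the fingers at 240 and 385). Closing the gripper.

```bash
python3 -m inch '[{"ax":0,"ay":0,"az":0,"dx":0,"dy":0,"dz":0,"gripper":0},{"ax":0,"ay":0,"az":0,"dx":0,"dy":0,"dz":0,"gripper":0},{"ax":0,"ay":0,"az":0,"dx":0,"dy":0,"dz":0,"gripper":0},{"ax":0,"ay":0,"az":0,"dx":0,"dy":0,"dz":0,"gripper":0},{"ax":0,"ay":0,"az":0,"dx":0,"dy":0,"dz":0,"gripper":0}]' 30
python3 -c "
from h import *
o=robot.get_obs();print(o['ft_force'],o['moment'],o['grip_width'],o['q']);plan(tgt((.0007,.0,.011),-3.05,H0),1)"
```

```text
time: 9.0
position: [0.5343, 0.0372, 0.1381]
tool_rot: [0.721, -0.652, 0.173, -0.159]
ft_force: [-1.4, 2.0, 7.3]
grip_width: 0.0451
[-1.40114413  1.97432952  7.29719759] [0.15202947 0.15006179 0.20692893] 0.04510496281569156 [-0.19291616  0.46269421  2.10149115  0.68885121  0.14432748  2.18542414]
N 1 row: a [-0.0028  0.001   0.0034] d [-0.49  1.02  2.81] |a|deg 0.26 |d| 3.0
```

```bash
python3 -m inch '[{"ax":0,"ay":0,"az":-0.14,"dx":0,"dy":0,"dz":-0.39,"gripper":0},{"ax":0,"ay":0,"az":-0.14,"dx":0,"dy":0,"dz":-0.39,"gripper":0},{"ax":0,"ay":0,"az":-0.14,"dx":0,"dy":0,"dz":-0.39,"gripper":0},{"ax":0,"ay":0,"az":-0.14,"dx":0,"dy":0,"dz":-0.39,"gripper":0},{"ax":0,"ay":0,"az":0,"dx":0,"dy":0,"dz":0,"gripper":0}]'
python3 -c "
from h import *
o=robot.get_obs();print(o['ft_force'],o['moment'],o['grip_width'],o['q']);plan(tgt((.0007,.0,.011),-3.05+.56,H0),1)
c=snap('wrist','w6')"
```

```text
time: 9.5
position: [0.5343, 0.0375, 0.1399]
tool_rot: [0.874, -0.426, 0.21, -0.105]
ft_force: [0.3, 3.2, 7.0]
grip_width: 0.0454
[0.32211609 3.15312205 7.04778208] [ 0.48976003 -0.10164489  0.38579056] 0.04541471928798162 [-0.19273003  0.45862207  2.10087164  0.67604619  0.14752128  1.63631978]
N 1 row: a [-0.0041 -0.001   0.0057] d [-1.23  1.41  4.39] |a|deg 0.41 |d| 4.8
```

View pics/w6.png

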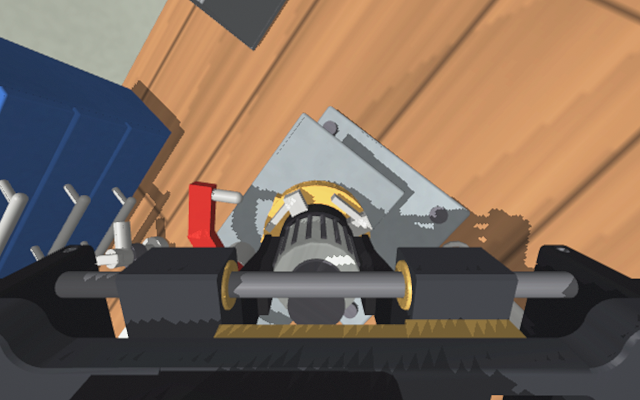

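Teeth keep their place relative to the fingers, so the collar turns with them without slip. Continuing.

```bash
python3 -m inch '[{"ax":0,"ay":0,"az":-0.145,"dx":0,"dy":0,"dz":-0.4,"gripper":0},{"ax":0,"ay":0,"az":-0.145,"dx":0,"dy":0,"dz":-0.4,"gripper":0},{"ax":0,"ay":0,"az":-0.145,"dx":0,"dy":0,"dz":-0.4,"gripper":0},{"ax":0,"ay":0,"az":-0.145,"dx":0,"dy":0,"dz":-0.4,"gripper":0},{"ax":0,"ay":0,"az":-0.145,"dx":0,"dy":0,"dz":-0.4,"gripper":0},{"ax":0,"ay":0,"az":-0.145,"dx":0,"dy":0,"dz":-0.4,"gripper":0},{"ax":0,"ay":0,"az":-0.145,"dx":0,"dy":0,"dz":-0.4,"gripper":0},{"ax":0,"ay":0,"az":-0.145,"dx":0,"dy":0,"dz":-0.4,"gripper":0}]'
python3 -c "
from h import *
o=robot.get_obs();print(o['ft_force'],o['moment'],o['grip_width'],o['q']);plan(tgt((.0007,.0,.011),-3.05+.56+1.16,H0),1)
"
```

```text
time: 10.35
position: [0.5332, 0.0389, 0.143]
tool_rot: [0.964, 0.124, 0.234, 0.026]
ft_force: [3.7, 11.0, 7.2]
grip_width: 0.0449
[ 3.74412465 11.00872577  7.19049778] [ 1.79099951 -0.67111758  0.74813216] 0.044890001241447396 [-0.19184523  0.45054704  2.1004667   0.65199521  0.15631578  0.49935676]
N 1 row: a [-0.0037 -0.0045  0.008 ] d [-2.6   0.75  7.61] |a|deg 0.57 |d| 8.1
```

```bash
python3 -m inch '[{"ax":0,"ay":0,"az":-0.145,"dx":-0.3,"dy":0.6,"dz":-0.4,"gripper":0},{"ax":0,"ay":0,"az":-0.145,"dx":-0.3,"dy":0.6,"dz":-0.4,"gripper":0},{"ax":0,"ay":0,"az":-0.145,"dx":0,"dy":0,"dz":-0.4,"gripper":0},{"ax":0,"ay":0,"az":-0.145,"dx":0,"dy":0,"dz":-0.4,"gripper":0},{"ax":0,"ay":0,"az":-0.145,"dx":0,"dy":0,"dz":-0.4,"gripper":0}]'
python3 -c "
from h import *
o=robot.get_obs();print(o['ft_force'],o['moment'],o['grip_width'],o['q']);plan(tgt((.0007,.0,.011),-3.05+.56+1.16+.725,H0),1)
"
```

```text
time: 10.85
position: [0.5317, 0.0396, 0.1445]
tool_rot: [0.857, 0.459, 0.209, 0.105]
ft_force: [5.0, 19.4, 7.6]
grip_width: 0.0453
[ 5.01206263 19.36361921  7.64939908] [ 2.85910689 -1.06871659  1.29182278] 0.045274893432057255 [-0.19357029  0.44552511  2.10126317  0.64759321  0.16454884 -0.22343348]
N 1 row: a [-0.0037 -0.0081  0.0091] d [-2.75 -0.19  9.64] |a|deg 0.73 |d| 10.0
```

```bash
python3 -m inch '[{"ax":0,"ay":0,"az":0,"dx":1,"dy":-0.4,"dz":0,"gripper":0},{"ax":0,"ay":0,"az":0,"dx":1,"dy":-0.4,"dz":0,"gripper":0},{"ax":0,"ay":0,"az":0,"dx":0,"dy":0,"dz":0,"gripper":0}]'
python3 -c "
from h import *
o=robot.get_obs();print(o['ft_force'],o['moment'],o['grip_width'],o['q']);plan(tgt((.0007,.0,.011),-3.05+.56+1.16+.725,H0),1)
"
```

```text
time: 11.15
position: [0.5318, 0.0398, 0.1445]
tool_rot: [0.858, 0.457, 0.209, 0.107]
ft_force: [2.6, 8.6, 7.2]
grip_width: 0.0452
[2.60171683 8.56816715 7.22722645] [ 1.39594828 -0.28126515  0.79248387] 0.045200331702232636 [-0.18994617  0.44573701  2.10142455  0.62718624  0.15945281 -0.19586058]
N 1 row: a [-0.0007 -0.005   0.0048] d [-2.85 -0.17  9.62] |a|deg 0.4 |d| 10.0
```

```bash
python3 -m inch '[{"ax":0,"ay":0,"az":0,"dx":1.2,"dy":-0.6,"dz":0,"gripper":0},{"ax":0,"ay":0,"az":-0.145,"dx":0.1,"dy":0,"dz":-0.4,"gripper":0},{"ax":0,"ay":0,"az":-0.145,"dx":0.1,"dy":0,"dz":-0.4,"gripper":0},{"ax":0,"ay":0,"az":-0.145,"dx":0.1,"dy":0,"dz":-0.4,"gripper":0},{"ax":0,"ay":0,"az":-0.145,"dx":0.1,"dy":0,"dz":-0.4,"gripper":0},{"ax":0,"ay":0,"az":-0.145,"dx":0.1,"dy":0,"dz":-0.4,"gripper":0}]'
python3 -c "
from h import *
o=robot.get_obs();print(o['ft_force'],o['moment'],o['grip_width'],o['q']);plan(tgt((.0007,.0,.011),-3.05+.56+1.16+.725*2,H0),1)
"
```

```text
time: 11.75
position: [0.53, 0.0401, 0.1459]
tool_rot: [0.64, 0.732, 0.156, 0.174]
ft_force: [-2.4, 1.4, 6.5]
grip_width: 0.0457
[-2.43736607  1.39897881  6.52295003] [ 0.1669918   0.40062021 -0.07612619] 0.045729973838729655 [-0.18795428  0.44107837  2.10327872  0.59825836  0.16032891 -0.89289335]
N 1 row: a [ 0.0014 -0.0021  0.0074] d [-2.49 -1.14 11.64] |a|deg 0.45 |d| 12.0
```

```bash
python3 -m inch '[{"ax":0,"ay":0,"az":-0.145,"dx":0,"dy":0,"dz":-0.4,"gripper":0},{"ax":0,"ay":0,"az":-0.145,"dx":0,"dy":0,"dz":-0.4,"gripper":0},{"ax":0,"ay":0,"az":-0.145,"dx":0,"dy":0,"dz":-0.4,"gripper":0},{"ax":0,"ay":0,"az":-0.145,"dx":0,"dy":0,"dz":-0.4,"gripper":0},{"ax":0,"ay":0,"az":-0.145,"dx":0,"dy":0,"dz":-0.4,"gripper":0},{"ax":0,"ay":0,"az":-0.145,"dx":0,"dy":0,"dz":-0.4,"gripper":0}]'
python3 -c "
from h import *
o=robot.get_obs();print(o['ft_force'],o['moment'],o['grip_width'],o['q']);plan(tgt((.0007,.0,.011),-3.05+.56+1.16+.725*2+.87,H0),1)
"
```

```text
time: 12.35
position: [0.528, 0.0395, 0.1475]
tool_rot: [0.272, 0.933, 0.067, 0.224]
ft_force: [-5.9, -2.4, 6.7]
grip_width: 0.0456
[-5.88208411 -2.4095508   6.7074672 ] [-0.4437787   0.66935047 -0.43362343] 0.045573129852852896 [-0.18955997  0.43536606  2.10581055  0.58103342  0.16366643 -1.7465855 ]
N 1 row: a [ 0.001  -0.0007  0.007 ] d [-1.32 -1.55 14.05] |a|deg 0.41 |d| 14.2
```

```bash
python3 -m inch '[{"ax":0,"ay":0,"az":-0.145,"dx":0.2,"dy":-0.2,"dz":-0.4,"gripper":0},{"ax":0,"ay":0,"az":-0.145,"dx":0.2,"dy":-0.2,"dz":-0.4,"gripper":0},{"ax":0,"ay":0,"az":-0.145,"dx":0.2,"dy":-0.2,"dz":-0.4,"gripper":0},{"ax":0,"ay":0,"az":-0.145,"dx":0.2,"dy":-0.2,"dz":-0.4,"gripper":0},{"ax":0,"ay":0,"az":-0.145,"dx":0.2,"dy":-0.2,"dz":-0.4,"gripper":0},{"ax":0,"ay":0,"az":-0.145,"dx":0.2,"dy":-0.2,"dz":-0.4,"gripper":0},{"ax":0,"ay":0,"az":0,"dx":0,"dy":0,"dz":0,"gripper":0}]'
python3 -c "
from h import *
o=robot.get_obs();print(o['ft_force'],o['moment'],o['grip_width'],o['q']);plan(tgt((.0007,.0,.011),-3.05+.56+1.16+.725*2+.87*2,H0),1)
"
```

```text
time: 13.05
position: [0.5267, 0.0383, 0.1496]
tool_rot: [-0.145, 0.961, -0.033, 0.232]
ft_force: [-4.0, -1.5, 6.9]
grip_width: 0.0451
[-4.00504705 -1.53372542  6.90584819] [-0.26329471  0.41845137 -0.06007004] 0.04510243550793911 [-0.1931591   0.42958875  2.10887081  0.58392983  0.16496967 -2.62053438]
N 1 row: a [-0.0002  0.002   0.0051] d [-0.23 -0.85 16.48] |a|deg 0.32 |d| 16.5
```

```bash
python3 -m inch '[{"ax":0,"ay":0,"az":0,"dx":0,"dy":0,"dz":0,"gripper":100},{"ax":0,"ay":0,"az":0,"dx":0,"dy":0,"dz":0,"gripper":100},{"ax":0,"ay":0,"az":0,"dx":0,"dy":0,"dz":-5,"gripper":100},{"ax":0,"ay":0,"az":0,"dx":0,"dy":0,"dz":-25,"gripper":100},{"ax":0,"ay":0,"az":0.14,"dx":0,"dy":0,"dz":-25,"gripper":100},{"ax":0,"ay":0,"az":0.145,"dx":0,"dy":0,"dz":-25,"gripper":100},{"ax":0,"ay":0,"az":0.145,"dx":0,"dy":0,"dz":-15,"gripper":100},{"ax":0,"ay":0,"az":0.145,"dx":0,"dy":0,"dz":-5,"gripper":100}]'
python3 -c "
from h import *
o=robot.get_obs();print(o['q']);plan(tgt((.0007,.0,.13),-1.57,H0),20)
"
```

```text
time: 13.85
position: [0.4812, 0.0385, 0.2392]
tool_rot: [0.137, 0.962, 0.035, 0.232]
ft_force: [-0.3, -0.5, 0.4]
grip_width: 0.0864
[-0.22016122  0.17621814  2.10545821  0.26290708  0.40950068 -1.72598595]
N 20 row: a [ 2.000e-04 -1.000e-04  1.426e-01] d [-0.08  0.03 -0.1 ] |a|deg 8.17 |d| 0.1
```

```bash
python3 -m inch '[{"ax":0,"ay":0,"az":0.143,"dx":0,"dy":0,"dz":0,"gripper":100},{"ax":0,"ay":0,"az":0.143,"dx":0,"dy":0,"dz":0,"gripper":100},{"ax":0,"ay":0,"az":0.143,"dx":0,"dy":0,"dz":0,"gripper":100},{"ax":0,"ay":0,"az":0.143,"dx":0,"dy":0,"dz":0,"gripper":100},{"ax":0,"ay":0,"az":0.143,"dx":0,"dy":0,"dz":0,"gripper":100},{"ax":0,"ay":0,"az":0.143,"dx":0,"dy":0,"dz":0,"gripper":100},{"ax":0,"ay":0,"az":0.143,"dx":0,"dy":0,"dz":0,"gripper":100},{"ax":0,"ay":0,"az":0.143,"dx":0,"dy":0,"dz":0,"gripper":100}]'
python3 -m inch '[{"ax":0,"ay":0,"az":0.143,"dx":0,"dy":0,"dz":0,"gripper":100},{"ax":0,"ay":0,"az":0.143,"dx":0,"dy":0,"dz":0,"gripper":100},{"ax":0,"ay":0,"az":0.143,"dx":0,"dy":0,"dz":0,"gripper":100},{"ax":0,"ay":0,"az":0.143,"dx":0,"dy":0,"dz":0,"gripper":100},{"ax":0,"ay":0,"az":0.143,"dx":0,"dy":0,"dz":0,"gripper":100},{"ax":0,"ay":0,"az":0.143,"dx":0,"dy":0,"dz":0,"gripper":100},{"ax":0,"ay":0,"az":0.143,"dx":0,"dy":0,"dz":0,"gripper":100},{"ax":0,"ay":0,"az":0.143,"dx":0,"dy":0,"dz":0,"gripper":100}]'
python3 -m inch '[{"ax":0,"ay":0,"az":0.143,"dx":0,"dy":0,"dz":0,"gripper":100},{"ax":0,"ay":0,"az":0.143,"dx":0,"dy":0,"dz":0,"gripper":100},{"ax":0,"ay":0,"az":0.143,"dx":0,"dy":0,"dz":0,"gripper":100},{"ax":0,"ay":0,"az":0.11,"dx":0,"dy":0,"dz":0,"gripper":100},{"ax":0,"ay":0,"az":0,"dx":0,"dy":0,"dz":0,"gripper":100}]'
python3 -c "
from h import *
c=snap('wrist','w7');plan(tgt((.0007,.0,.13),-1.57,H0),1);print(robot.get_obs()['q'])
cv2.imwrite('pics/w7z.png',cv2.resize(c['img'][120:270,240:400,::-1],(640,600),interpolation=cv2.INTER_CUBIC))"
```

```text
time: 14.65
position: [0.4812, 0.0385, 0.2375]
tool_rot: [0.636, 0.735, 0.154, 0.175]
ft_force: [-0.7, 0.2, -0.6]
grip_width: 0.087
time: 15.45
position: [0.4812, 0.0385, 0.2375]
tool_rot: [0.933, 0.274, 0.224, 0.063]
ft_force: [0.6, 0.3, -0.3]
grip_width: 0.0869
time: 15.95
position: [0.4813, 0.0385, 0.2376]
tool_rot: [0.972, 0.018, 0.233, 0.002]
ft_force: [-0.4, 0.1, -0.2]
grip_width: 0.0873
N 1 row: a [-0.0018  0.0002  0.0328] d [ 0.98  1.22 -3.52] |a|deg 1.88 |d| 3.9
[-0.22010935  0.18008133  2.10559635  0.26364301  0.40828339  1.09212646]
```

View pics/w7z.png

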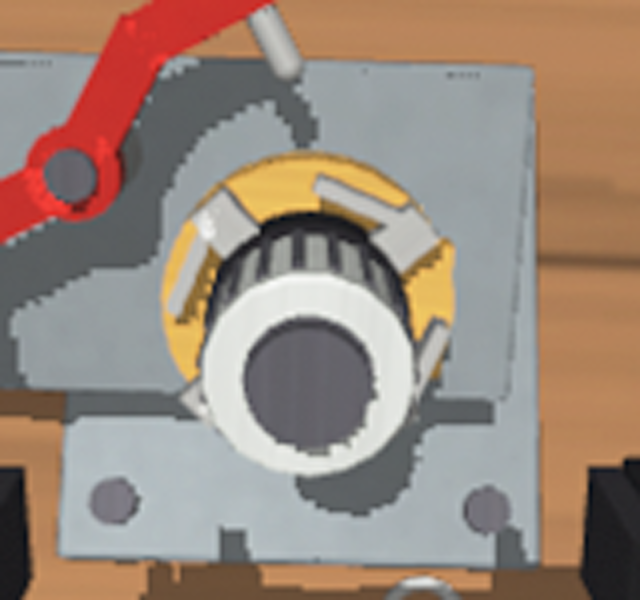

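```bash
python3 - <<'E'
from h import *
c=load('w7')
for n,x,y in(('L',222,225),('R',408,235)):
    q=rayl(c,240+x/4,120+y/4,.018);print(n,q.round(1),np.degrees(np.arctan2(q[1],q[0])).round(1),np.hypot(q[0],q[1]).round(1))
print(rayl(c,240+308/4,120+372/4,.063))
E
```

```text
L [23.4 21.1 18. ] 42.0 31.6
R [ 22.4 -23.9  18. ] -46.9 32.8
[ 1.79109357 -0.34145645 63.        ]
```

```bash
python3 -c "
from h import *
plan(tgt((.0010,.0002,.025),-1.60,H0),5)"
```

```text
N 5 row: a [-0.0004  0.      0.0126] d [ 0.26  0.22 20.3 ] |a|deg 0.72 |d| 20.3
```

```bash
python3 -m inch '[{"ax":0,"ay":0,"az":0,"dx":0.3,"dy":0.2,"dz":20,"gripper":100},{"ax":0,"ay":0,"az":0,"dx":0.3,"dy":0.2,"dz":20,"gripper":100},{"ax":0,"ay":0,"az":0,"dx":0.3,"dy":0.2,"dz":20,"gripper":100},{"ax":0,"ay":0,"az":0,"dx":0.3,"dy":0.2,"dz":20,"gripper":80},{"ax":0,"ay":0,"az":0,"dx":0.3,"dy":0.2,"dz":20,"gripper":60},{"ax":0,"ay":0,"az":0,"dx":0,"dy":0,"dz":0,"gripper":60},{"ax":0,"ay":0,"az":0,"dx":0,"dy":0,"dz":0,"gripper":60}]'
python3 -c "
from h import *
plan(tgt((.0010,.0002,.025),-1.60,H0),1);o=robot.get_obs();print(o['ft_force'],o['q'])"
```

```text
time: 16.7
position: [0.5279, 0.038, 0.1491]
tool_rot: [0.972, 0.019, 0.233, 0.002]
ft_force: [0.7, 0.1, 0.6]
grip_width: 0.0631
N 1 row: a [-0.0021  0.0009  0.0616] d [-0.09  0.25  1.48] |a|deg 3.53 |d| 1.5
[0.67324707 0.0778625  0.59263087] [-0.19416217  0.43138609  2.10428655  0.57240377  0.17088947  0.79369364]
```

```bash
python3 -m inch '[{"ax":0,"ay":0,"az":0,"dx":0,"dy":0,"dz":0,"gripper":0},{"ax":0,"ay":0,"az":0,"dx":0,"dy":0,"dz":0,"gripper":0},{"ax":0,"ay":0,"az":0,"dx":0,"dy":0,"dz":0,"gripper":0},{"ax":0,"ay":0,"az":0,"dx":0,"dy":0,"dz":0,"gripper":0},{"ax":0,"ay":0,"az":0,"dx":0,"dy":0,"dz":0,"gripper":0}]' 30
python3 -m inch '[{"ax":0,"ay":0,"az":-0.14,"dx":0,"dy":0,"dz":-0.39,"gripper":0},{"ax":0,"ay":0,"az":-0.14,"dx":0,"dy":0,"dz":-0.39,"gripper":0},{"ax":0,"ay":0,"az":-0.14,"dx":0,"dy":0,"dz":-0.39,"gripper":0},{"ax":0,"ay":0,"az":-0.14,"dx":0,"dy":0,"dz":-0.39,"gripper":0},{"ax":0,"ay":0,"az":-0.14,"dx":0,"dy":0,"dz":-0.39,"gripper":0},{"ax":0,"ay":0,"az":-0.14,"dx":0,"dy":0,"dz":-0.39,"gripper":0}]'
python3 -c "
from h import *
o=robot.get_obs();print(o['ft_force'],o['q'],o['grip_width'])"
```

```text
time: 17.2
position: [0.5282, 0.0386, 0.1503]
tool_rot: [0.972, 0.019, 0.234, 0.002]
ft_force: [-0.9, 5.5, 6.6]
grip_width: 0.0454
time: 17.8
position: [0.5271, 0.0387, 0.1524]
tool_rot: [0.879, 0.416, 0.213, 0.097]
ft_force: [-0.9, 6.4, 5.9]
grip_width: 0.0455
[-0.88814393  6.37162405  5.92803388] [-0.19374813  0.4232147   2.10493445  0.56045558  0.17612556 -0.03776672] 0.045483286974114495
```

```bash
python3 -m inch '[{"ax":0,"ay":0,"az":-0.14,"dx":0.3,"dy":-0.2,"dz":-0.39,"gripper":0},{"ax":0,"ay":0,"az":-0.14,"dx":0.1,"dy":-0.1,"dz":-0.39,"gripper":0},{"ax":0,"ay":0,"az":-0.14,"dx":0,"dy":0,"dz":-0.39,"gripper":0},{"ax":0,"ay":0,"az":-0.14,"dx":0,"dy":0,"dz":-0.39,"gripper":0},{"ax":0,"ay":0,"az":-0.14,"dx":0,"dy":0,"dz":-0.39,"gripper":0},{"ax":0,"ay":0,"az":-0.074,"dx":0,"dy":0,"dz":-0.2,"gripper":0},{"ax":0,"ay":0,"az":0,"dx":0,"dy":0,"dz":0,"gripper":0},{"ax":0,"ay":0,"az":0,"dx":0,"dy":0,"dz":0,"gripper":0}]'
python3 -c "
from h import *
o=robot.get_obs();print(o['ft_force'],o['q'],o['grip_width'])
Rt=R.from_quat(o['tool_rot']).as_matrix(); y=H0[0].T@Rt[:,1];print('phi',np.arctan2(y[1],y[0]));
y=H0[0].T@R.from_quat([.972,.019,.234,.002]).as_matrix()[:,1];print('phi start',np.arctan2(y[1],y[0]))"
```

```text
time: 18.6
position: [0.526, 0.0388, 0.1542]
tool_rot: [0.658, 0.715, 0.16, 0.17]
ft_force: [-3.0, 4.4, 7.2]
grip_width: 0.0454
[-3.04077964  4.38497586  7.15072234] [-0.1933859   0.41799379  2.10573919  0.54332178  0.17931556 -0.79055794] 0.04543602759677445
phi 0.07628991692896528
phi start -1.5382513500072001
```

```bash
python3 -m inch '[{"ax":0,"ay":0,"az":0,"dx":0,"dy":0,"dz":0,"gripper":100},{"ax":0,"ay":0,"az":0,"dx":0,"dy":0,"dz":0,"gripper":100},{"ax":0,"ay":0,"az":0,"dx":0,"dy":0,"dz":-5,"gripper":100},{"ax":0,"ay":0,"az":0,"dx":0,"dy":0,"dz":-25,"gripper":100},{"ax":0,"ay":0,"az":0.1,"dx":0,"dy":0,"dz":-35,"gripper":100},{"ax":0,"ay":0,"az":0.14,"dx":0,"dy":0,"dz":-35,"gripper":100},{"ax":0,"ay":0,"az":0.14,"dx":0,"dy":0,"dz":-20,"gripper":100}]'
python3 -c "
from h import *
o=robot.get_obs();print(o['q'])
y=np.array([0,-1.,0]);z=np.array([0,0,-1.]);T=(np.stack([np.cross(y,z),y,z],1),np.array([.573,.038,.25]))
plan(T,13)
"
```

```text
time: 19.3
position: [0.471, 0.0374, 0.2623]
tool_rot: [0.784, 0.575, 0.19, 0.138]
ft_force: [0.6, 0.2, -0.2]
grip_width: 0.0858
[-0.22931937  0.1141488   2.09167076  0.23063792  0.48433799 -0.10408567]
N 13 row: a [ 0.0228 -0.0315  0.0954] d [6.29 4.84 2.94] |a|deg 5.91 |d| 8.5
```

```bash
python3 -m inch '[{"ax":0.0228,"ay":-0.0315,"az":0.0954,"dx":6.3,"dy":4.8,"dz":2.9,"gripper":100},{"ax":0.0228,"ay":-0.0315,"az":0.0954,"dx":6.3,"dy":4.8,"dz":2.9,"gripper":100},{"ax":0.0228,"ay":-0.0315,"az":0.0954,"dx":6.3,"dy":4.8,"dz":2.9,"gripper":100},{"ax":0.0228,"ay":-0.0315,"az":0.0954,"dx":6.3,"dy":4.8,"dz":2.9,"gripper":100},{"ax":0.0228,"ay":-0.0315,"az":0.0954,"dx":6.3,"dy":4.8,"dz":2.9,"gripper":100},{"ax":0.0228,"ay":-0.0315,"az":0.0954,"dx":6.3,"dy":4.8,"dz":2.9,"gripper":100},{"ax":0.0228,"ay":-0.0315,"az":0.0954,"dx":6.3,"dy":4.8,"dz":2.9,"gripper":100}]'
python3 -m inch '[{"ax":0.0228,"ay":-0.0315,"az":0.0954,"dx":6.3,"dy":4.8,"dz":2.9,"gripper":100},{"ax":0.0228,"ay":-0.0315,"az":0.0954,"dx":6.3,"dy":4.8,"dz":2.9,"gripper":100},{"ax":0.0228,"ay":-0.0315,"az":0.0954,"dx":6.3,"dy":4.8,"dz":2.9,"gripper":100},{"ax":0.0228,"ay":-0.0315,"az":0.0954,"dx":6.3,"dy":4.8,"dz":2.9,"gripper":100},{"ax":0.0228,"ay":-0.0315,"az":0.0954,"dx":6.3,"dy":4.8,"dz":2.9,"gripper":100},{"ax":0.0228,"ay":-0.0315,"az":0.0954,"dx":6.3,"dy":4.8,"dz":2.9,"gripper":100},{"ax":0,"ay":0,"az":0,"dx":0,"dy":0,"dz":0,"gripper":100}]'
python3 -c "
from h import *
c=snap('wrist','w8');print(robot.get_obs()['q'])
cv2.imwrite('pics/w8z.png',cv2.resize(c['img'][130:280,240:400,::-1],(640,600),interpolation=cv2.INTER_CUBIC))
r,o=H0
for p in((.038,0,0),(.038,0,-.006),(.038,0,.006),(.059,.006,0)):print((proj(c,o+r@np.array(p))-[240,130])*4)
y=np.array([0,-1.,0]);z=np.array([0,0,-1.]);T=(np.stack([np.cross(y,z),y,z],1),np.array([.573,.038,.25]))
plan(T,1)
"
```

```text
time: 20.0
position: [0.5267, 0.0544, 0.2593]
tool_rot: [0.951, 0.286, 0.093, 0.068]
ft_force: [0.3, -0.3, 0.7]
grip_width: 0.0867
time: 20.7
position: [0.5745, 0.0381, 0.2478]
tool_rot: [1.0, 0.005, 0.001, 0.002]
ft_force: [0.0, -0.3, -1.1]
grip_width: 0.0872
[-0.1249253   0.43075092  1.53243894 -0.00365508  1.17778166  1.43475374]
[299.99971431 294.42640375]
[300.05035788 277.82108014]
[299.94746748 311.55741717]
[274.41406915 229.01584739]
N 1 row: a [ 0.0034 -0.0002  0.0125] d [-0.33  0.84 -2.18] |a|deg 0.74 |d| 2.4
```

View pics/w8z.png

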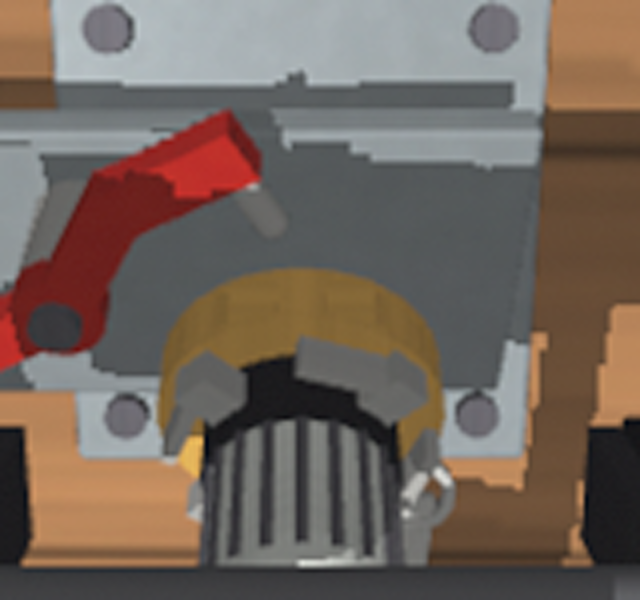

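```bash
python3 - <<'E'
from h import *
c=load('w8');i=c['img'][190:235,275:355,::-1].astype(float)
j=np.clip((i-30)*2.2,0,255).astype(np.uint8)
cv2.imwrite('pics/w8e.png',cv2.resize(j,(800,450),interpolation=cv2.INTER_NEAREST))
E
```

```text
(no output)
```

View pics/w8e.png

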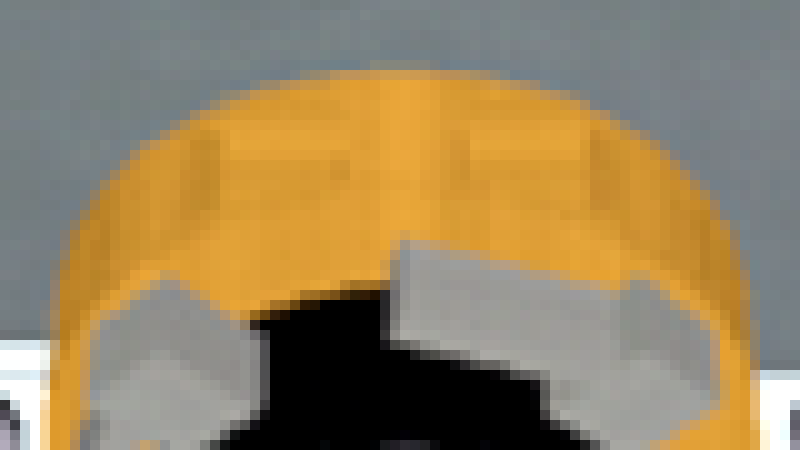

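```bash
python3 - <<'E'
from h import *
c=load('w8');r,o=H0
for v in range(196,216,2):
    u=np.arange(295,336,2); L=(pts(c,u,np.full(u.shape,v))-o)@r*1e3
    print(v,'rho',np.hypot(L[:,0],L[:,1]).round(0).astype(int),'z',L[len(u)//2,2].round(1), 'y',L[[0,10,-1],1].round(0))
for v in (200,203,206,209): print(v,c['img'][v,295:337:2].tolist())
E
```

```text
196 rho [ 27  25  23  22  20  18  17  16  15  15  14 230  15  15  17  18  20  21
  23  25  27] z -37.9 y [ 23.   0. -23.]
198 rho [26 24 21 19 39 39 39 38 39 39 39 39 38 38 38 38 38 20 21 23 26] z -7.2 y [ 23.   0. -23.]
200 rho [25 39 41 39 40 38 38 38 36 37 36 36 36 36 38 38 40 40 40 41 24] z -6.8 y [ 23.   0. -23.]
202 rho [38 37 41 40 39 38 38 39 34 34 33 33 33 34 38 39 39 40 41 42 38] z -7.3 y [ 20.   0. -20.]
204 rho [38 41 40 40 39 39 38 38 30 32 30 30 30 31 39 39 39 40 41 41 39] z -7.8 y [ 20.  -0. -20.]
206 rho [38 41 40 40 38 39 38 39 28 28 28 28 28 29 38 38 39 40 40 41 39] z -6.9 y [ 20.  -0. -20.]
208 rho [39 41 40 39 38 38 38 38 38 38 38 39 38 38 39 38 39 39 40 41 39] z 6.6 y [ 20.  -0. -20.]
210 rho [38 39 38 39 39 38 38 37 37 37 37 36 37 38 38 37 39 39 39 38 38] z 7.7 y [ 20.  -0. -20.]
212 rho [39 38 38 36 36 35 36 35 34 34 34 33 34 34 35 35 36 36 37 38 39] z 8.0 y [ 19.  -0. -19.]
214 rho [37 36 35 35 33 33 32 32 31 31 37 36 34 32 32 33 33 34 35 35 36] z 13.2 y [ 20.  -0. -20.]
200 [[88, 89, 89], [110, 95, 71], [124, 98, 57], [129, 100, 52], [128, 100, 53], [128, 100
[... 548 characters left out ...]
[130, 101, 55], [125, 96, 52]]
206 [[118, 93, 50], [128, 99, 53], [129, 101, 54], [129, 101, 54], [129, 100, 53], [129, 100, 52], [130, 101, 53], [125, 98, 54], [132, 103, 56], [135, 105, 56], [136, 106, 57], [134, 104, 55], [128, 100, 54], [124, 96, 52], [129, 100, 53], [129, 101, 53], [129, 100, 53], [130, 101, 53], [129, 101, 53], [126, 99, 53], [119, 93, 50]]
209 [[119, 93, 50], [129, 101, 53], [130, 102, 53], [128, 100, 53], [128, 100, 54], [127, 99, 52], [129, 102, 54], [132, 102, 55], [131, 102, 55], [134, 105, 56], [136, 106, 57], [133, 103, 54], [128, 99, 53], [128, 99, 53], [128, 99, 54], [130, 102, 54], [128, 100, 53], [128, 101, 54], [130, 102, 53], [128, 100, 54], [120, 93, 52]]
```

```bash
python3 - <<'E'
from h import *
c=load('w8');r,o=H0
for v in range(200,208):
    u=np.arange(303,330); L=(pts(c,u,np.full(u.shape,v))-o)@r*1e3; rho=np.hypot(L[:,0],L[:,1])
    rec=rho<37.0; uu=u[rec&(u>306)&(u<327)]
    e=[rayl(c,x,v,0.0) for x in (uu.min()-.5,uu.max()+.5)]
    # edges at rho=38: pick y of depth pts adjacent outside
    i0=list(u).index(uu.min())-1;i1=list(u).index(uu.max())+1
    print(v,uu.min(),uu.max(),'y edges',L[i0,1].round(1),L[i1,1].round(1),'mid',((L[i0,1]+L[i1,1])/2).round(2))
q=[rayl(c,240+x/4,130+y/4,.005)for x,y in((278,225),(250,190))];print('pin',q)
q=rayl(c,240+55/4,130+325/4,.007);print('pivot',q)
E
```

```text
200 310 321 y edges 6.0 -7.0 mid -0.5
201 310 321 y edges 6.0 -6.9 mid -0.45
202 310 321 y edges 5.9 -7.0 mid -0.52
203 310 321 y edges 5.9 -6.9 mid -0.5
204 310 321 y edges 5.9 -6.9 mid -0.5
205 310 321 y edges 5.9 -6.9 mid -0.5
206 310 321 y edges 5.8 -6.9 mid -0.52Traceback (most recent call last):
  File "<stdin>", line 6, in <module>
    return umr_minimum(a, axis, None, out, keepdims, initial, where)
ValueError: zero-size array to reduction operation minimum which has no identity
```

Depth shows the cross hole as a recess at u 310–321, rows 200–207: y ≈ −0.5 mm, z −7…+6.6 mm in the head frame, so it is level and aligned. Now to the post.

```bash
python3 -c "
from h import *
plan(tgt((.012,.103,.085),0,H0),13)"
```

```text
N 13 row: a [-0.0283  0.0285 -0.1178] d [  1.39 -10.57   1.06] |a|deg 7.13 |d| 10.7
```

```bash
python3 -m inch '[{"ax":-0.0283,"ay":0.0285,"az":-0.1178,"dx":1.4,"dy":-10.6,"dz":1,"gripper":100},{"ax":-0.0283,"ay":0.0285,"az":-0.1178,"dx":1.4,"dy":-10.6,"dz":1,"gripper":100},{"ax":-0.0283,"ay":0.0285,"az":-0.1178,"dx":1.4,"dy":-10.6,"dz":1,"gripper":100},{"ax":-0.0283,"ay":0.0285,"az":-0.1178,"dx":1.4,"dy":-10.6,"dz":1,"gripper":100},{"ax":-0.0283,"ay":0.0285,"az":-0.1178,"dx":1.4,"dy":-10.6,"dz":1,"gripper":100},{"ax":-0.0283,"ay":0.0285,"az":-0.1178,"dx":1.4,"dy":-10.6,"dz":1,"gripper":100},{"ax":-0.0283,"ay":0.0285,"az":-0.1178,"dx":1.4,"dy":-10.6,"dz":1,"gripper":100}]'
python3 -m inch '[{"ax":-0.0283,"ay":0.0285,"az":-0.1178,"dx":1.4,"dy":-10.6,"dz":1,"gripper":100},{"ax":-0.0283,"ay":0.0285,"az":-0.1178,"dx":1.4,"dy":-10.6,"dz":1,"gripper":100},{"ax":-0.0283,"ay":0.0285,"az":-0.1178,"dx":1.4,"dy":-10.6,"dz":1,"gripper":100},{"ax":-0.0283,"ay":0.0285,"az":-0.1178,"dx":1.4,"dy":-10.6,"dz":1,"gripper":100},{"ax":-0.0283,"ay":0.0285,"az":-0.1178,"dx":1.4,"dy":-10.6,"dz":1,"gripper":100},{"ax":-0.0283,"ay":0.0285,"az":-0.1178,"dx":1.4,"dy":-10.6,"dz":1,"gripper":100},{"ax":0,"ay":0,"az":0,"dx":0,"dy":0,"dz":0,"gripper":100},{"ax":0,"ay":0,"az":0,"dx":0,"dy":0,"dz":0,"gripper":100}]'
python3 -c "
from h import *
plan(tgt((.012,.103,.013),0,H0),4);snap('wrist','w9')"
```

```text
time: 21.45
position: [0.5561, 0.1107, 0.2345]
tool_rot: [0.902, 0.409, 0.098, 0.097]
ft_force: [-0.3, -0.0, -0.8]
grip_width: 0.0871
time: 22.25
position: [0.5098, 0.1419, 0.2079]
tool_rot: [0.686, 0.689, 0.166, 0.165]
ft_force: [0.6, -0.1, -0.2]
grip_width: 0.0872
N 4 row: a [ 0.0003 -0.0001 -0.0006] d [-0.38 -0.05 18.45] |a|deg 0.04 |d| 18.5
```

View pics/w9.png

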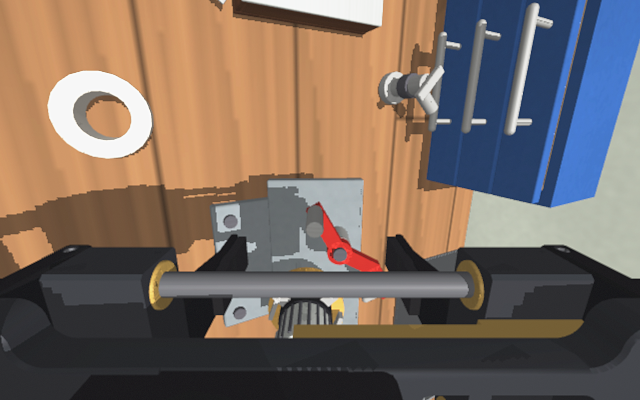

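```bash
python3 -m inch '[{"ax":0,"ay":0,"az":0,"dx":-0.4,"dy":0,"dz":18.4,"gripper":80},{"ax":0,"ay":0,"az":0,"dx":-0.4,"dy":0,"dz":18.4,"gripper":60},{"ax":0,"ay":0,"az":0,"dx":-0.4,"dy":0,"dz":18.4,"gripper":50},{"ax":0,"ay":0,"az":0,"dx":-0.4,"dy":0,"dz":17,"gripper":30},{"ax":0,"ay":0,"az":0,"dx":0,"dy":0,"dz":0,"gripper":0},{"ax":0,"ay":0,"az":0,"dx":0,"dy":0,"dz":0,"gripper":0},{"ax":0,"ay":0,"az":0,"dx":0,"dy":0,"dz":0,"gripper":0},{"ax":0,"ay":0,"az":0,"dx":0,"dy":0,"dz":0,"gripper":0}]' 6
python3 -m inch '[{"ax":0,"ay":0,"az":0,"dx":0,"dy":0,"dz":0,"gripper":0},{"ax":0,"ay":0,"az":0,"dx":0,"dy":0,"dz":0,"gripper":0}]' 6
python3 -c "
from h import *
plan(tgt((.012,.103,.013),0,H0),1);print(robot.get_obs()['ft_force'])"
```

```text
time: 23.1
position: [0.5431, 0.1406, 0.144]
tool_rot: [0.686, 0.689, 0.167, 0.165]
ft_force: [-0.3, -0.3, 0.8]
grip_width: 0.0309
time: 23.3
position: [0.5424, 0.1406, 0.1433]
tool_rot: [0.686, 0.689, 0.166, 0.164]
ft_force: [-4.3, 3.0, -1.1]
grip_width: 0.0147
N 1 row: a [ 0.0003 -0.0005 -0.0012] d [0.07 0.05 1.5 ] |a|deg 0.07 |d| 1.5
[-4.30173322  3.00442709 -1.06549363]
```

```bash
python3 -m inch '[{"ax":0,"ay":0,"az":0,"dx":0,"dy":0,"dz":0,"gripper":0},{"ax":0,"ay":0,"az":0,"dx":1.2,"dy":3,"dz":0,"gripper":0},{"ax":0,"ay":0,"az":0,"dx":1.0,"dy":3,"dz":0,"gripper":0},{"ax":0,"ay":0,"az":0,"dx":0.8,"dy":3,"dz":0,"gripper":0},{"ax":0,"ay":0,"az":0,"dx":0.7,"dy":3,"dz":0,"gripper":0},{"ax":0,"ay":0,"az":0,"dx":0,"dy":0,"dz":0,"gripper":0}]' 6
python3 -c "
from h import *
r,o=H0;b=robot.get_obs();print((b['position']-o)@r*1e3,b['ft_force']@r,b['grip_width'])"
```

```text
time: 23.9
position: [0.5523, 0.1448, 0.1478]
tool_rot: [0.686, 0.69, 0.165, 0.163]
ft_force: [-3.5, 4.0, 0.0]
grip_width: 0.0138
[ 22.76273909 107.15896427  14.03326253] [-3.07340563  4.02360947  1.61363428] 0.013766010969613248
```

```bash
python3 -m inch '[{"ax":0,"ay":0,"az":0,"dx":-0.3,"dy":2,"dz":0,"gripper":0},{"ax":0,"ay":0,"az":0,"dx":0,"dy":2,"dz":0,"gripper":0},{"ax":0,"ay":0,"az":0,"dx":0.1,"dy":2,"dz":0,"gripper":0},{"ax":0,"ay":0,"az":0,"dx":0,"dy":0,"dz":0,"gripper":0}]' 6
python3 -c "
from h import *
r,o=H0;b=robot.get_obs();print((b['position']-o)@r*1e3,b['ft_force']@r,b['grip_width'])"
```

```text
time: 24.3
position: [0.5581, 0.145, 0.1508]
tool_rot: [0.686, 0.69, 0.166, 0.164]
ft_force: [-2.8, 5.5, 0.3]
grip_width: 0.0138
[ 29.26341734 107.32969454  14.02962448] [-2.32698209  5.47336819  1.56091896] 0.013793506827829228
```

```bash
python3 -m inch '[{"ax":0,"ay":0,"az":0,"dx":0,"dy":2,"dz":0,"gripper":0},{"ax":0,"ay":0,"az":0,"dx":0,"dy":2,"dz":0,"gripper":0},{"ax":0,"ay":0,"az":0,"dx":0,"dy":0.8,"dz":0,"gripper":0},{"ax":0,"ay":0,"az":0,"dx":0,"dy":0,"dz":0,"gripper":0}]' 6
python3 -c "
from h import *
r,o=H0;b=robot.get_obs();print((b['position']-o)@r*1e3,b['ft_force']@r,b['grip_width'])"
```

```text
time: 24.7
position: [0.5625, 0.1447, 0.153]
tool_rot: [0.686, 0.689, 0.166, 0.164]
ft_force: [-3.7, 4.3, 0.3]
grip_width: 0.0134
[ 34.20608169 106.91551797  14.01640243] [-3.13163518  4.28037108  1.9442065 ] 0.013388017335156077
```

```bash
python3 -m inch '[{"ax":0,"ay":0,"az":0,"dx":0,"dy":1,"dz":0,"gripper":0},{"ax":0,"ay":0,"az":0,"dx":0,"dy":0,"dz":0,"gripper":0},{"ax":0,"ay":0,"az":0,"dx":0,"dy":0,"dz":0,"gripper":0}]' 6
python3 -c "
from h import *
r,o=H0;b=robot.get_obs();print((b['position']-o)@r*1e3,b['ft_force']@r,b['grip_width'])"
```

```text
time: 25.0
position: [0.5625, 0.1446, 0.153]
tool_rot: [0.686, 0.69, 0.165, 0.163]
ft_force: [-5.6, 5.2, 0.2]
grip_width: 0.0139
[ 34.21263322 106.90670996  14.02330842] [-4.89500799  5.20008633  2.70498876] 0.013854037802385415
```

The post has stopped while force rises, so the pawl is on its home stop. Releasing and retreating.

```bash
python3 -m inch '[{"ax":0,"ay":0,"az":0,"dx":0,"dy":-0.6,"dz":0,"gripper":0},{"ax":0,"ay":0,"az":0,"dx":0,"dy":0,"dz":0,"gripper":100},{"ax":0,"ay":0,"az":0,"dx":0,"dy":0,"dz":0,"gripper":100},{"ax":0,"ay":0,"az":0,"dx":0,"dy":0,"dz":0,"gripper":100},{"ax":0,"ay":0,"az":0,"dx":0,"dy":0,"dz":-25,"gripper":100},{"ax":0,"ay":0,"az":0,"dx":0,"dy":0,"dz":-45,"gripper":100},{"ax":0,"ay":0,"az":0,"dx":0,"dy":0,"dz":-45,"gripper":100},{"ax":0,"ay":0,"az":0,"dx":0,"dy":0,"dz":0,"gripper":100}]' 6
python3 -c "
from h import *
plan(tgt((.02,-0.01,.13),0,H0),4)"
```

```text
time: 25.8
position: [0.5125, 0.144, 0.2618]
tool_rot: [0.685, 0.688, 0.17, 0.168]
ft_force: [0.5, -0.4, -1.6]
grip_width: 0.0614
N 4 row: a [ 0.0029 -0.0004 -0.0003] d [-29.15  -4.75   0.85] |a|deg 0.17 |d| 29.5
```

```bash
python3 -m inch '[{"ax":0,"ay":0,"az":0,"dx":-29,"dy":0,"dz":0,"gripper":100},{"ax":0,"ay":0,"az":0,"dx":-29,"dy":0,"dz":0,"gripper":100},{"ax":0,"ay":0,"az":0,"dx":-29,"dy":0,"dz":0,"gripper":100},{"ax":0,"ay":0,"az":0,"dx":-29,"dy":0,"dz":0,"gripper":100},{"ax":0,"ay":0,"az":0,"dx":0,"dy":0,"dz":0,"gripper":100}]' 6
python3 -c "
from h import *
c=snap('wrist','w10')
cv2.imwrite('pics/w10z.png',cv2.resize(c['img'][60:260,240:440,::-1],(600,600),interpolation=cv2.INTER_CUBIC))
r,o=H0
for p in((.033,.108,.05),(.033,.06,.007),(.045,0,.005)): print(p,(proj(c,o+r@np.array(p))-[240,60])*3)
snap('top','top1');snap('side','side1')
a=load('top0')['img'].astype(int);b=load('top1')['img'].astype(int);m=(abs(a-b).max(2)>50).astype(np.uint8)
n,_,s,_=cv2.connectedComponentsWithStats(m);print([t.tolist() for t in s[1:] if t[4]>25])"
```

```text
time: 26.3
position: [0.5131, 0.0242, 0.2558]
tool_rot: [0.688, 0.687, 0.166, 0.166]
ft_force: [-0.1, -0.5, -0.3]
grip_width: 0.0867
(0.033, 0.108, 0.05) [217.53069669  -1.69001306]
(0.033, 0.06, 0.007) [220.55340742 190.78653369]
(0.045, 0, 0.005) [257.17442594 372.52889415]
[[278, 158, 40, 42, 898], [282, 181, 22, 23, 159], [293, 188, 15, 16, 96], [194, 200, 156, 200, 15110], [268, 242, 22, 5, 51], [225, 280, 20, 26, 266], [57, 330, 133, 70, 4029], [10, 366, 18, 6, 58], [11, 370, 31, 30, 349], [341, 375, 19, 22, 256], [0, 376, 6, 13, 50]]
```

View pics/w10z.png

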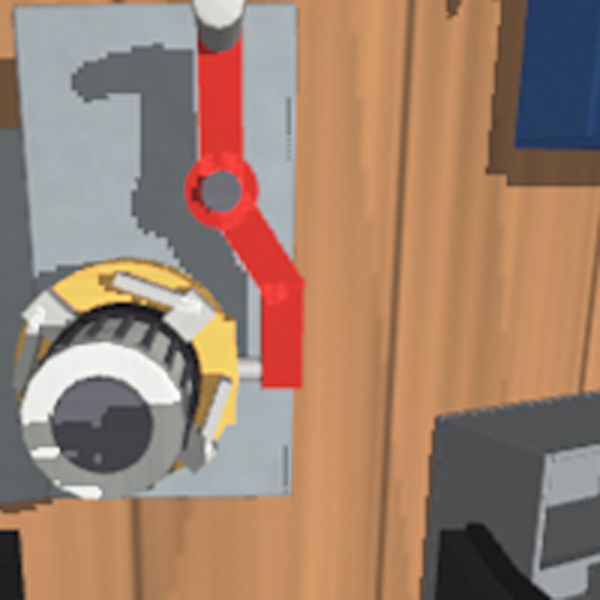

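View pics/side1.png

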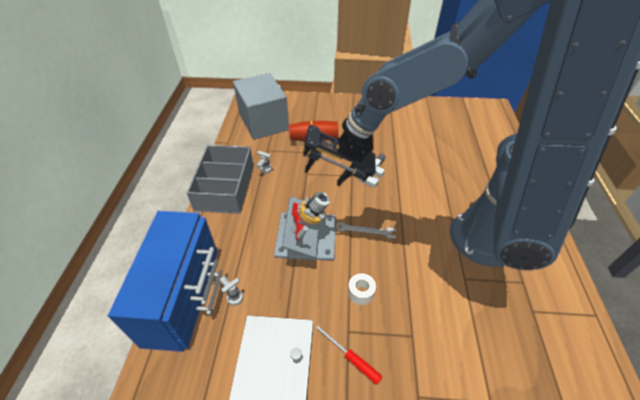

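The pin (250,368) runs into the brass ring and the tail bar is in line with the pivot (220,190), the same home pose as at the start. Bystanders are where they were. Handing in.

```bash
python3 -c "
from h import *
b=robot.get_obs();print(b['ft_force'],b['time']);print(robot.hand_in())"
```

```text
[-0.13729987 -0.05694056  0.56671473] 26.45
the job is handed in; nothing more can be done
None
```

I freed the clamp: the pawl's pin now sits home in the collar's cross hole. I handed the job in at 26.5 s with the gripper open and clear of everything; the system gave no verdict.

**What I did**
- I pulled the post back about 21 mm, which swung the pawl clear, and it stayed there.
- I unscrewed the collar by about 6.52 rad in two grips. That is one whole turn plus the roughly 0.24 rad it was turned back at the start.
- I pushed the post back until it stopped, then let go and backed off.

**Last checks**
- **Hole before the pin went in:** the depth image showed the hole as a recess about 0.5 mm off in y. It spanned roughly −7 to +6.6 mm in height, so it was level with the pin.
- **Pin home:** the post ran well past the point where a pin landing on the ring would have stopped. It then held still at x ≈ 34.2 mm while the push force rose to about 5 N. The final wrist picture shows the pin inside the ring and the pawl back in its home position.
- **Bystanders:** the final side picture shows those in view where they started. In the top view the arm hid part of the bench, and I did not measure their positions one by one.

**What disagreed**
- The hole did not look black in the colour image; only the depth image showed it.
- The side force on the wrist rose to about 19 N partway through the first grip because the knob was held off centre. I corrected this before going on.

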